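Depth check of the analyser's guide tube

ROBOT

A 7-joint arm with a two-finger parallel gripper is mounted at the origin on the work surface. World frame = base frame: x ahead of the robot, y to its left, z up, the work surface at z = 0. Lengths are in m, angles in rad, forces in N, time in s.
With the tool pointing down it reaches from about 0.4 to 0.9 m from the base axis. Payload 5.5 kg.
Tool frame: the origin (TCP) lies at the very end of the fingers, on their centre line; the grasp point (between the pads) lies 19 mm behind it; z points along the fingers, y is the line along which they close (so a half turn about z gives the same grasp; the last joint's range is limited). The gripper opens to 92 mm and grips with 3 to 60 N. Pads are 19 mm wide; open, the fingers measure 130 mm over their backs; the gripper's body (75 mm by 190 mm) begins 47 mm behind the grasp point.
Start: joints at [-0.896, 0.501, -0.427, 1.55, 0.221, 1.138, -0.21], TCP at [0.26, 0.596, 0.227] pointing down, gripper open.
Joint ranges: [-2.88, 2.88], [-0.31, 2.03], [-1.54, 1.56], [0.2, 2.42], [-1.41, 4.55], [0.19, 2.02], [-2.57, 2.57]. Speed limits (rad/s): [2.57, 2.57, 3.14, 3.14, 3.14, 3.14, 3.14].

INTERFACE

Orientations are given as a rotation vector (axis times angle).
In Python, from station import manip gives the robot as it stands. The module is installed in compiled form; this text tells all that it offers.
- The arm moves only by the tool apply_moves, never from a script. Its argument "moves" is a list of rows, each an object of numbers: "dx", "dy", "dz": the shift along the tool's x, y, z in m; "yaw": the turn about the tool's z in degrees. A call has 1 to 5 rows; each row shifts and turns the commanded pose from where the row before left it, along the tool's axes as they then stand; what a row does not reach is not made up. A row lasts 1/10 s, in which the tool goes at most 50 mm and 8.59 degrees, less where a joint would pass 70% of its speed; a pose out of reach is approached as far as the arm can. A call is refused whole if a number of a shift passes 0.05 or a number of a turn 8.59, either way. A call with a gripper value outside its range is refused whole. "fingers" is the opening, from 0 (shut) to 1 (fully open), set as the call begins (left out, the last holds). The fingers move at their own pace and stop on an object; "grip_force" is the grip in N (left out, the last holds). Time passes only in rows, so rows that do not move let the fingers close. It gives the time, the measured TCP pose, the force, the opening and the grip force at its end, in the units of the state.
- manip.get_state(): the state, without advancing time (a new reading comes with each control period).
- manip.camera(name): name is "scene" or "top" or "wrist"; returns the picture (400x640x3 uint8, red, green, blue); there is no depth.
- manip.get_calibration(name): a dict with "fov_y" (degrees; the focal length in pixels is half the picture's height over the tangent of half this angle, whatever the lens; pixels are square), "cx", "cy" (the principal point, pixels), "k1" (the pictures are not rectified: a ray, as slopes to the right and down, at radius r is drawn at 1 + k1 r^2 times it, then the intrinsics apply), "origin" and "attitude" of the camera in the world. Camera axes: x right, y down, z forward; pixel columns grow to the right and rows downward; lengths in m; the calibration is good to about 2 mm. A picture is of the moment at which its call begins: read the wrist's pose just before it. get_calibration takes no time and is no camera call; for the wrist camera it gives the pose at the moment of the call.
- manip.hand_in(): hands the job in; it is judged then, once.
The state is a dict: "time": time; "q": joint angles; "qd": joint speeds; "joint_efforts": joint torques, N m; "eef_pos": TCP position; "eef_rot": TCP orientation; "wrist_force": force on the tool from outside, world axes, zero at the start; "ft_torque": the same for the moment, N m; "finger_gap": finger opening in m; "finger_force": force on a finger pad.
Only numpy, scipy, OpenCV 4.12 (cv2) and the standard library are available. Lean on these libraries where they do the work, as an engineer would, in place of code of your own. Each camera call takes 0.05 s, during which the arm holds its last target. There are 200 camera calls.

TASK

Check the depth of the analyser's sloping steel guide tube with the blue-handled gauge rod: lift the rod off its cradle by the handle, slide its stem down into the tube until the collar stops on the tube's mouth (do not force it), and draw it right out again. Then hold the rod level with its tip 5 to 9 cm above the middle of the white reading window on the analyser, and finish there still holding it in the gripper, clear of everything else. Leave the orange rod and the other glassware and trays where they are.

Things in the scene. Friction and masses are not known exactly. Their poses are not given: they have to be found in the camera images.
- blue_grip (a point): Middle of the handle of the blue gauge rod, the one to use. Its +x axis runs along the rod to the tip. The handle is a blue bar of square section 18 x 18 mm, 110 mm long, centred here. At the start the rod lies level in a cradle, this point 50 mm above the bench, tip roughly towards +y (within 15 degrees). Grip it here from above, across its 18 mm width; it lifts straight up.
- blue_collar (a point): Centre of the tip-side face of the blue rod's collar, the face that stops on the tube's mouth; 63 mm from blue_grip along the rod.
- blue_tip (a point): Tip of the blue rod's stem, on its axis; 110 mm beyond blue_collar, 173 mm from blue_grip.
- blue_rod: The whole blue rod, rigid, about 120 g, balancing 20 mm ahead of blue_grip: handle, then (55 to 63 mm ahead of blue_grip) a steel collar disc 28 mm in diameter, then a straight steel stem 8 mm in diameter, 110 mm long, with black rings and a slightly tapered end. Origin at blue_grip, +x to the tip. Blue and orange rods change places between runs.
- cradle_a: Fixed grey plastic cradle of the blue rod: a base 250 x 50 x 8 mm, origin on the bench under blue_grip, +x along the rod. Two forks carry the rod, one under the handle 46 mm behind blue_grip, one under the stem 105 mm ahead; each is 10 mm long, with prongs up to 59 mm above the bench. Between them the handle is free. The orange rod has a like cradle 110 to 210 mm away in x.
- orange_rod: A like gauge rod with an orange handle and a shorter stem (70 mm), lying in the other cradle; not to be used or moved. Origin at the middle of its handle, +x to its tip.
- guide_tube: Fixed straight steel tube on the analyser, 120 mm long, outside diameter 36 mm, bore 16 mm, open at both ends. It slopes 35 degrees from the horizontal; its own +z axis runs along the bore out of the raised mouth, which faces roughly towards -y and up. Origin at the centre of the low end.
- tube_mouth (a point): Centre of the raised mouth of the guide tube, in the plane of its flat rim, 170 mm above the bench; 120 mm from tube_bottom. The rod's stem goes in here, pointing along the line from tube_mouth to tube_bottom.
- tube_bottom (a point): Centre of the low end of the guide tube's bore, about 101 mm above the bench.
- analyser: The fixed benchtop analyser: a black and white casing 266 x 346 mm (x, y) and 85 mm high, origin under its centre on the bench, with a tilted blue screen and a black lid with a blue tab on its +y half (up to 150 mm high), and on its -y half the guide tube and the reading window. It stands turned by up to about 10 degrees.
- window_centre (a point): Centre of the top face of the reading window, a white square plate 90 x 90 mm with a small blue dot, in a black frame on top of the casing, 89 mm above the bench, facing up. Seen from the robot it lies nearer than the tube: the tube's axis passes 105 mm farther along the analyser's x.
- spirit_amber: Amber spirit sample bottle, 54 mm across, 140 mm high, standing loose on the bench; to be left alone. Origin under its centre.
- spirit_clear: Clear spirit sample bottle, 50 mm across, 130 mm high, standing loose on the bench; to be left alone. Origin under its centre.
- spirit_green: Green spirit sample bottle, 54 mm across, 125 mm high, standing loose on the bench; to be left alone. Origin under its centre.
- beaker: Glass beaker, 70 mm across, 80 mm high, standing loose on the bench; to be left alone. Origin under its centre.
- reagent_jar: Small amber jar, 56 mm across, 75 mm high, standing loose on the bench; to be left alone. Origin under its centre.
- cuvette_tray: White divided tray, 100 x 70 mm, 35 mm high, standing loose on the bench; to be left alone. Origin under its centre.
Not all that is in view belongs to the job. Of the things like the blue_rod, leave any that is yellow; of the rest the larger one is meant.

How it is judged:
By the outcome, as a careful person would: the job done as asked, in the order asked, and still so for the second after the job is handed in, while the arm keeps its last pose, push and grip.
It also fails if it takes over 48 s, if anything falls off the work surface, if the arm or the gripper's body presses on something with over 40 N, if the wrist force passes 120 N, or if a joint passes its speed limit or range.

## Working session

There is one attempt and no reset: what is moved stays moved. The work goes in short steps, Python scripts to look and compute and a tool call to move; the robot and the scene stay as the last step left them, time stands still between calls to the robot, and variables do not carry over. Pictures are saved under pics/ and viewed, at most 10 in all, crops included, and the job is handed in when it is done.

Besides the shell and the picture viewer there is one more tool, called after "Emit:" as name(argument=value, ...) on one line, values as JSON. apply_moves: Moves the arm, as the interface text tells. Its arguments: {"type":"object","properties":{"moves":{"type":"array"},"fingers":{"type":"number"},"grip_force":{"type":"number"}},"required":["moves"]}

```bash
mkdir -p pics; ls; python3 - <<'E'
from station import manip
import cv2,json
for n in("scene","top","wrist"):
    c=manip.get_calibration(n);print(n,c)
    cv2.imwrite(f"pics/{n}0.png",manip.camera(n)[:,:,::-1])
s=manip.get_state();print(s)
E
```

```text
pics
scene {'fov_y': 44.85769841832898, 'cx': 319.9430749110833, 'cy': 197.74216571292627, 'k1': -0.03140136037534744, 'origin': array([ 1.54877316, -0.66614012,  0.99096189]), 'attitude': array([-1.94424175, -1.15317494,  0.60474546])}
top {'fov_y': 43.733346475251096, 'cx': 314.5558657000348, 'cy': 197.8175927268585, 'k1': -0.09530167473138715, 'origin': array([ 0.29463584, -0.08465759,  1.5523162 ]), 'attitude': array([-2.15017995,  2.14538684, -0.18425132])}
wrist {'fov_y': 67.94919943975628, 'cx': 323.29606631130946, 'cy': 203.87165098854925, 'k1': -0.054383403995425815, 'origin': array([0.19911956, 0.62280842, 0.38282206]), 'attitude': array([2.4460122 , 1.60023412, 0.19859247])}
{'time': 0.15, 'q': array([-0.89581354,  0.50169837, -0.42684496,  1.5512041 ,  0.22084555,
        1.13833626, -0.21029278]), 'qd': array([-0.00113315, -0.00304917,  0.00057722, -0.00327842,  0.00076002,
        0.00226479,  0.00051994]), 'joint_efforts': array([-7.51219777e-03, -5.67093909e+01, -5.82559079e+00, -2.79449844e+01,
       -6.86991401e-02,  2.65045330e-02,  1.21522930e-04]), 'eef_pos': array([0.25996972, 0.59514095, 0.22587916]), 'eef_rot': array([-6.42071717e-01, -3.07491644e+00,  2.42436110e-03]), 'wrist_force': array([ 0.32059587, -0.27266401, -0.41568187]), 'ft_torque': array([0.01235521, 0.01969988, 0.0261012 ]), 'finger_force': 0.0, 'finger_gap': 0.09190684070996546}
```

View pics/top0.png

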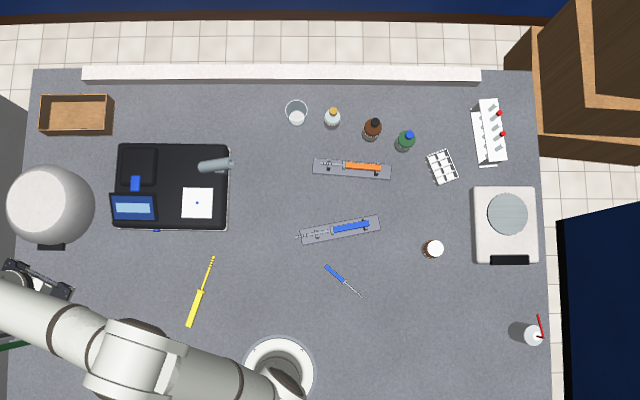

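View pics/scene0.png

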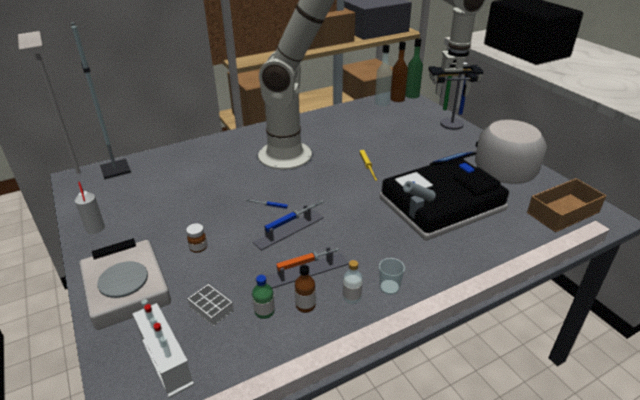

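The top view is oriented with +x up and +y left. The large blue rod is near (350,227), its tip is near (298,237), and there is a small blue decoy at (340,278). The analyser's tube mouth is near (230,163) and the window is at (197,203). The scene view confirms this layout. Next I measure the points.

```bash
cat > h.py <<'E'
import numpy as np,cv2
from scipy.spatial.transform import Rotation as R
from station import manip
def ray(c,u,v):
    f=200/np.tan(np.radians(c['fov_y']/2)); d=np.array([(u-c['cx'])/f,(v-c['cy'])/f]); s=d.copy()
    for _ in range(20): s=d/(1+c['k1']*(s@s))
    return np.array(c['origin']),R.from_rotvec(c['attitude']).as_matrix()@np.r_[s,1]
def onz(c,u,v,z):
    o,d=ray(c,u,v); return o+d*(z-o[2])/d[2]
def proj(c,p):
    f=200/np.tan(np.radians(c['fov_y']/2)); q=R.from_rotvec(c['attitude']).as_matrix().T@(np.array(p)-c['origin'])
    s=q[:2]/q[2]; s=s*(1+c['k1']*(s@s)); return s*f+[c['cx'],c['cy']]
def tri(c1,p1,c2,p2):
    (o1,d1),(o2,d2)=ray(c1,*p1),ray(c2,*p2)
    t=np.linalg.lstsq(np.c_[d1,-d2],o2-o1,rcond=None)[0]; a,b=o1+d1*t[0],o2+d2*t[1]
    return (a+b)/2,np.linalg.norm(a-b)
def mask(img,lo,hi,box):
    h=cv2.cvtColor(img,cv2.COLOR_RGB2HSV); m=cv2.inRange(h,lo,hi); k=np.zeros_like(m); x0,y0,x1,y1=box; k[y0:y1,x0:x1]=1; return m*k
E
python3 - <<'E'
from h import *
c=manip.get_calibration("top"); im=cv2.imread("pics/top0.png")[:,:,::-1].copy()
m=mask(im,(100,120,60),(130,255,255),(322,212,385,242)); u,v=np.nonzero(m)[::-1]
pts=np.array([onz(c,a,b,.057) for a,b in zip(u,v)]); ctr=pts.mean(0)
w,V=np.linalg.eigh(np.cov(pts[:,:2].T)); L=(pts[:,:2]-ctr[:2])@V[:,1]
print("handle",len(u),ctr,V[:,1],np.ptp(L),np.ptp((pts[:,:2]-ctr[:2])@V[:,0]),(L.max()+L.min())/2)
m=mask(im,(0,0,200),(180,40,255),(175,180,222,225)); q=cv2.minAreaRect(np.argwhere(m)[:,::-1].astype(np.float32)); print(q)
print("win",onz(c,*q[0],.089)); print([onz(c,*p,.089)[:2] for p in cv2.boxPoints(q)])
g=lambda n:cv2.imread(f"pics/{n}0.png")
a=cv2.resize(g("top")[140:215,180:260],None,fx=5,fy=5,interpolation=cv2.INTER_CUBIC)
b=cv2.resize(g("scene")[165:230,380:460],None,fx=5,fy=5,interpolation=cv2.INTER_CUBIC)
cv2.imwrite("pics/crop.png",np.hstack([a,cv2.copyMakeBorder(b,0,50,0,0,0)]))
E
```

```text
handle 220 [ 0.44298566 -0.21788067  0.057     ] [-0.19493617  0.98081593] 0.1075888597821876 0.018475834982230786 0.00024475460775920735
((196.67279052734375, 202.4887237548828), (30.395729064941406, 30.016645431518555), 1.9749339818954468)
win [0.50859579 0.24267049 0.089     ]
[array([0.46507321, 0.2879907 ]), array([0.55533855, 0.28867165]), array([0.55242318, 0.19715629]), array([0.46237781, 0.19731847])]
```

View pics/crop.png

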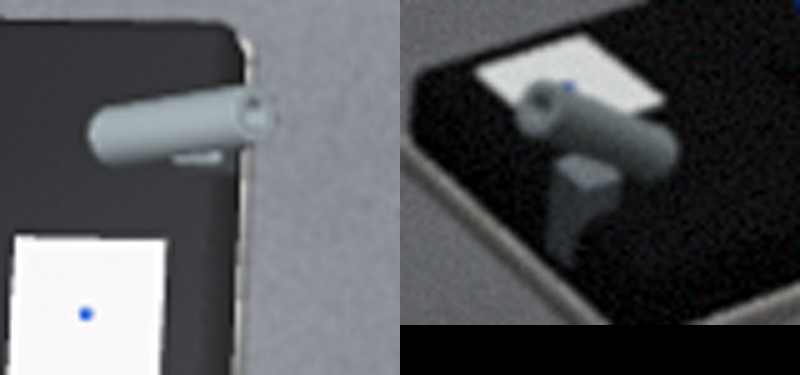

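The crop shows the mouth ring centred at about (231,162.6) in the top view and (408,186) in the scene view. The low end is near (201,167) in the top view.

```bash
python3 - <<'E'
from h import *
c=manip.get_calibration("top"); s=manip.get_calibration("scene"); im=cv2.imread("pics/top0.png")[:,:,::-1].copy()
print("mouth tri",tri(c,(231,162.6),s,(408.2,186)),onz(c,231,162.6,.17),onz(s,408.2,186,.17))
print("dot",onz(c,197.1,202.7,.089), "low",onz(c,202,167.2,.112))
# analyser right and front casing edges, top z=.085
g=cv2.cvtColor(im,cv2.COLOR_RGB2GRAY).astype(int)
def line(P):
    P=np.array(P)[:,:2];ctr=np.median(P,0); vx,vy,x,y=cv2.fitLine(P.astype(np.float32),cv2.DIST_HUBER,0,.001,.001).ravel();return vx,vy
# window edges subpixel-ish via rows
m=mask(im,(0,0,200),(180,40,255),(175,180,222,225))
for nm,f in (("left",np.min),("right",np.max)):
    P=[onz(c,f(np.nonzero(m[r])[0]),r,.089) for r in range(190,216)];print(nm,line(P))
for nm,f in (("top",np.min),("bot",np.max)):
    P=[onz(c,k,f(np.nonzero(m[:,k])[0]),.089) for k in range(184,210)];print(nm,line(P))
# tube silhouette in top
t=mask(im,(80,8,90),(115,90,230),(192,150,240,180)); 
print(t.sum()/255)
for k in range(197,236,3):
    r=np.nonzero(t[:,k])[0]; print(k,r.min() if len(r) else None,r.max() if len(r) else None,end="; ")
st=manip.get_state();Rt=R.from_rotvec(st['eef_rot']).as_matrix();print(Rt.round(3))
E
```

```text
mouth tri (array([0.61186618, 0.13130379, 0.16974446]), np.float64(0.0006828752330328703)) [0.61161913 0.1309664  0.17      ] [0.61223212 0.13142093 0.17      ]
dot [0.50796593 0.24136786 0.089     ] low [0.61081213 0.22575167 0.112     ]
left (np.float32(0.99993867), np.float32(-0.011073184))
right (np.float32(0.99975824), np.float32(-0.02198875))
top (np.float32(0.002892685), np.float32(-0.9999958))
bot (np.float32(0.0046462407), np.float32(-0.9999892))
695.0
197 166 167; 200 162 171; 203 161 172; 206 160 171; 209 160 171; 212 159 170; 215 159 172; 218 158 172; 221 158 172; 224 157 172; 227 157 168; 230 156 179; 233 150 179; [[-0.916  0.4   -0.001]
 [ 0.4    0.916 -0.001]
 [ 0.    -0.002 -1.   ]]
```

```bash
cat >> h.py <<'E'
def plan(p,head=None,n=5):
    """rows to take the TCP to p, tool x heading head (deg) in world"""
    s=manip.get_state(); M=R.from_rotvec(s['eef_rot']).as_matrix(); a=np.degrees(np.arctan2(M[1,0],M[0,0]))
    d=np.array(p)-s['eef_pos']; y=0 if head is None else -(head-a)
    print("t",round(s['time'],2),"pos",s['eef_pos'].round(4),"head",a.round(2),"F",s['wrist_force'].round(1),"d",d.round(4),"yaw",round(y,2))
    for i in range(n):
        h=R.from_euler('z',-y*i/n,degrees=True).as_matrix()@M
        print((h.T@d/n).round(4),round(y/n,2))
E
python3 -c "
from h import *
plan([.443,-.218,.226],101.2,20);print(manip.get_state()['q'].round(2))"
```

```text
t 0.15 pos [0.26   0.5951 0.2259] head 156.41 F [ 0.3 -0.3 -0.4] d [ 1.830e-01 -8.131e-01  1.000e-04] yaw 55.21
[-0.0247 -0.0336  0.    ] 2.76
[-0.0262 -0.0324  0.    ] 2.76
[-0.0278 -0.0311  0.    ] 2.76
[-0.0292 -0.0297  0.    ] 2.76
[-0.0306 -0.0283  0.    ] 2.76
[-0.032  -0.0267  0.    ] 2.76
[-0.0332 -0.0252  0.    ] 2.76
[-0.0344 -0.0235  0.    ] 2.76
[-0.0355 -0.0219  0.    ] 2.76
[-0.0365 -0.0201  0.    ] 2.76
[-0.0374 -0.0183  0.    ] 2.76
[-0.0383 -0.0165  0.    ] 2.76
[-0.039  -0.0147  0.    ] 2.76
[-0.0397 -0.0128  0.    ] 2.76
[-0.0402 -0.0108  0.    ] 2.76
[-0.0407 -0.0089  0.    ] 2.76
[-0.0411 -0.0069  0.    ] 2.76
[-0.0414 -0.0049  0.    ] 2.76
[-0.0416 -0.0029 -0.    ] 2.76
[-0.0417 -0.0009 -0.    ] 2.76
[-0.9   0.5  -0.43  1.55  0.22  1.14 -0.21]
```

Emit:
apply_moves(moves=[{"dx": -0.025, "dy": -0.034, "yaw": 2.76}, {"dx": -0.026, "dy": -0.032, "yaw": 2.76}, {"dx": -0.028, "dy": -0.031, "yaw": 2.76}, {"dx": -0.029, "dy": -0.03, "yaw": 2.76}, {"dx": -0.031, "dy": -0.028, "yaw": 2.76}], fingers=1)

```text
validation failed for argument at $.mo...
```

Emit:
apply_moves(moves=[{"dx": -0.032, "dy": -0.027, "yaw": 2.76}, {"dx": -0.033, "dy": -0.025, "yaw": 2.76}, {"dx": -0.034, "dy": -0.024, "yaw": 2.76}, {"dx": -0.036, "dy": -0.022, "yaw": 2.76}, {"dx": -0.037, "dy": -0.02, "yaw": 2.76}])

```text
validation failed for argument at $.mo...
```

```bash
python3 -c "
from h import *
plan([.443,-.218,.200],101.2,12);print(manip.get_state()['q'].round(2))"
```

```text
t 0.15 pos [0.26   0.5951 0.2259] head 156.41 F [ 0.3 -0.3 -0.4] d [ 0.183  -0.8131 -0.0259] yaw 55.21
[-0.0411 -0.056   0.0022] 4.6
[-0.0455 -0.0525  0.0022] 4.6
[-0.0495 -0.0487  0.0022] 4.6
[-0.0533 -0.0446  0.0022] 4.6
[-0.0567 -0.0402  0.0022] 4.6
[-0.0597 -0.0355  0.0022] 4.6
[-0.0624 -0.0306  0.0022] 4.6
[-0.0646 -0.0255  0.0022] 4.6
[-0.0665 -0.0202  0.0022] 4.6
[-0.0679 -0.0148  0.0022] 4.6
[-0.0688 -0.0093  0.0022] 4.6
[-0.0694 -0.0038  0.0022] 4.6
[-0.9   0.5  -0.43  1.55  0.22  1.14 -0.21]
```

Emit:
apply_moves(moves=[{"dx": -0.025, "dy": -0.034, "dz": 0, "yaw": 2.76}, {"dx": -0.026, "dy": -0.032, "dz": 0, "yaw": 2.76}, {"dx": -0.028, "dy": -0.031, "dz": 0, "yaw": 2.76}, {"dx": -0.029, "dy": -0.03, "dz": 0, "yaw": 2.76}, {"dx": -0.031, "dy": -0.028, "dz": 0, "yaw": 2.76}], fingers=1)

```text
time: 0.65
eef_pos: [0.3063, 0.3903, 0.2264]
eef_rot: [-1.01, -2.975, 0.001]
wrist_force: [1.2, 0.3, 0.6]
finger_gap: 0.0918
finger_force: 0.0
```

Emit:
apply_moves(moves=[{"dx": -0.032, "dy": -0.027, "dz": 0, "yaw": 2.76}, {"dx": -0.033, "dy": -0.025, "dz": 0, "yaw": 2.76}, {"dx": -0.034, "dy": -0.024, "dz": 0, "yaw": 2.76}, {"dx": -0.036, "dy": -0.022, "dz": 0, "yaw": 2.76}, {"dx": -0.037, "dy": -0.02, "dz": 0, "yaw": 2.76}])

```text
time: 1.15
eef_pos: [0.3519, 0.1863, 0.2267]
eef_rot: [1.36, 2.832, 0.0]
wrist_force: [0.7, 0.4, 0.2]
finger_gap: 0.0918
finger_force: 0.0
```

```bash
python3 -c "
from h import *
plan([.443,-.218,.186],101.2,10);print(manip.get_state()['q'].round(2))"
```

```text
t 1.15 pos [0.3519 0.1863 0.2267] head 128.71 F [0.7 0.4 0.2] d [ 0.0911 -0.4043 -0.0407] yaw 27.51
[-0.0372 -0.0182  0.0041] 2.75
[-0.0381 -0.0164  0.0041] 2.75
[-0.0388 -0.0145  0.0041] 2.75
[-0.0395 -0.0126  0.0041] 2.75
[-0.04   -0.0107  0.0041] 2.75
[-0.0405 -0.0088  0.0041] 2.75
[-0.0409 -0.0068  0.0041] 2.75
[-0.0412 -0.0049  0.0041] 2.75
[-0.0413 -0.0029  0.0041] 2.75
[-0.0414 -0.0009  0.0041] 2.75
[-0.37  0.02 -0.19  2.14  0.    0.98  0.12]
```

Emit:
apply_moves(moves=[{"dx": -0.037, "dy": -0.018, "dz": 0.004, "yaw": 2.75}, {"dx": -0.038, "dy": -0.016, "dz": 0.004, "yaw": 2.75}, {"dx": -0.039, "dy": -0.0145, "dz": 0.004, "yaw": 2.75}, {"dx": -0.0395, "dy": -0.0125, "dz": 0.004, "yaw": 2.75}, {"dx": -0.04, "dy": -0.0105, "dz": 0.004, "yaw": 2.75}])

```text
time: 1.65
eef_pos: [0.3986, -0.015, 0.2067]
eef_rot: [1.689, 2.649, 0.001]
wrist_force: [0.8, -0.1, -0.0]
finger_gap: 0.0917
finger_force: 0.0
```

Emit:
apply_moves(moves=[{"dx": -0.0405, "dy": -0.009, "dz": 0.004, "yaw": 2.75}, {"dx": -0.041, "dy": -0.007, "dz": 0.004, "yaw": 2.75}, {"dx": -0.041, "dy": -0.005, "dz": 0.004, "yaw": 2.75}, {"dx": -0.041, "dy": -0.003, "dz": 0.004, "yaw": 2.75}, {"dx": -0.041, "dy": -0.001, "dz": 0.004, "yaw": 2.75}])

```text
time: 2.15
eef_pos: [0.4437, -0.2165, 0.1865]
eef_rot: [1.994, 2.428, 0.0]
wrist_force: [1.1, 0.4, -0.7]
finger_gap: 0.0917
finger_force: 0.0
```

```bash
python3 - <<'E'
from h import *
plan([.443,-.218,.031],101.2,5);print(manip.get_state()['q'].round(2))
c=manip.get_calibration("wrist"); im=manip.camera("wrist"); cv2.imwrite("pics/w1.png",im[:,:,::-1])
m=mask(im,(100,120,40),(130,255,255),(0,0,640,400)); n,l,st,ce=cv2.connectedComponentsWithStats(m)
for i in range(1,n):
    if st[i,4]>300: print(st[i],ce[i],onz(c,*ce[i],.059)); q=cv2.minAreaRect(np.argwhere(l==i)[:,::-1].astype(np.float32)); print(q,[onz(c,*p,.059)[:2].round(4) for p in cv2.boxPoints(q)])
E
```

```text
t 2.15 pos [ 0.4437 -0.2165  0.1865] head 101.21 F [ 1.1  0.4 -0.7] d [-0.0007 -0.0015 -0.1555] yaw 0.01
[-0.0003 -0.0002  0.0311] 0.0
[-0.0003 -0.0002  0.0311] 0.0
[-0.0003 -0.0002  0.0311] 0.0
[-0.0003 -0.0002  0.0311] 0.0
[-0.0003 -0.0002  0.0311] 0.0
[ 0.16  0.24  0.27  2.   -0.08  0.91  0.67]
[178  98  55  50 813] [205.27183272 122.33456335] [ 0.32117371 -0.16642757  0.059     ]
((205.24334716796875, 122.34956359863281), (12.511587142944336, 65.56824493408203), 48.8140754699707) [array([ 0.2953, -0.1871]), array([ 0.3374, -0.1395]), array([ 0.346 , -0.1464]), array([ 0.304 , -0.1945])]
[ 313  143   19  107 1867] [321.84520621 195.57793251] [ 0.44181509 -0.21436921  0.059     ]
((322.0, 196.0), (106.0, 18.0), 90.0) [array([ 0.4239, -0.1661]), array([ 0.4405, -0.1628]), array([ 0.462, -0.268]), array([ 0.4437, -0.2716])]
```

View pics/w1.png

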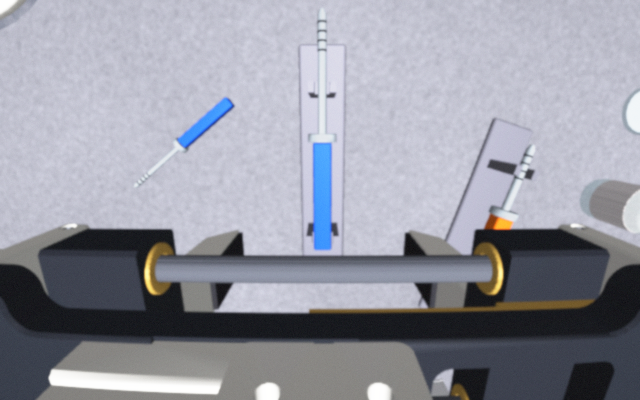

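The wrist view shows the rod vertical in the image and aligned with the tool, with its handle centre at (322,196). I descend and grip.

Emit:
apply_moves(moves=[{"dx": -0.0005, "dy": -0.001, "dz": 0.031, "yaw": 0}, {"dx": 0, "dy": 0, "dz": 0.031, "yaw": 0}, {"dx": 0, "dy": 0, "dz": 0.031, "yaw": 0}, {"dx": 0, "dy": 0, "dz": 0.031, "yaw": 0}, {"dx": 0, "dy": 0, "dz": 0.031, "yaw": 0}])

```text
time: 2.7
eef_pos: [0.4427, -0.2152, 0.0305]
eef_rot: [-1.991, -2.43, -0.0]
wrist_force: [0.3, -0.0, 0.5]
finger_gap: 0.0919
finger_force: 0.0
```

Emit:
apply_moves(moves=[{"dx": 0, "dy": 0, "dz": 0, "yaw": 0}, {"dx": 0, "dy": 0, "dz": 0, "yaw": 0}, {"dx": 0, "dy": 0, "dz": 0, "yaw": 0}, {"dx": 0, "dy": 0, "dz": 0, "yaw": 0}, {"dx": 0, "dy": 0, "dz": 0, "yaw": 0}], fingers=0, grip_force=15)

```text
time: 3.2
eef_pos: [0.4438, -0.216, 0.0331]
eef_rot: [1.99, 2.428, 0.002]
wrist_force: [-0.0, 0.1, -0.2]
finger_gap: 0.0562
finger_force: 0.0
```

Emit:
apply_moves(moves=[{"dx": 0, "dy": 0, "dz": 0, "yaw": 0}, {"dx": 0, "dy": 0, "dz": 0, "yaw": 0}, {"dx": 0, "dy": 0, "dz": 0, "yaw": 0}, {"dx": 0, "dy": 0, "dz": -0.005, "yaw": 0}, {"dx": 0, "dy": 0, "dz": -0.015, "yaw": 0}])

```text
time: 3.7
eef_pos: [0.4416, -0.2151, 0.051]
eef_rot: [-1.99, -2.427, 0.002]
wrist_force: [0.2, -0.6, -1.4]
finger_gap: 0.0177
finger_force: 15.0
```

```bash
python3 - <<'E'
from h import *
plan([.612,-.085,.20],90,7)
E
```

```text
t 3.7 pos [ 0.4416 -0.2151  0.051 ] head 101.31 F [ 0.2 -0.6 -1.4] d [0.1704 0.1301 0.149 ] yaw 11.31
[ 0.0135  0.0275 -0.0213] 1.62
[ 0.0143  0.0271 -0.0213] 1.62
[ 0.015   0.0267 -0.0213] 1.62
[ 0.0158  0.0262 -0.0213] 1.62
[ 0.0165  0.0258 -0.0213] 1.62
[ 0.0172  0.0253 -0.0213] 1.62
[ 0.0179  0.0248 -0.0213] 1.62
```

Emit:
apply_moves(moves=[{"dx": 0, "dy": 0, "dz": -0.03, "yaw": 0}, {"dx": 0, "dy": 0, "dz": -0.045, "yaw": 0}, {"dx": 0, "dy": 0, "dz": -0.045, "yaw": 0}, {"dx": 0.0135, "dy": 0.0275, "dz": -0.029, "yaw": 1.62}, {"dx": 0.014, "dy": 0.027, "dz": 0, "yaw": 1.62}])

```text
time: 4.2
eef_pos: [0.4944, -0.1801, 0.2061]
eef_rot: [2.059, 2.362, 0.007]
wrist_force: [1.8, -0.0, -1.0]
finger_gap: 0.0183
finger_force: 15.0
```

Emit:
apply_moves(moves=[{"dx": 0.015, "dy": 0.0267, "dz": 0, "yaw": 1.62}, {"dx": 0.016, "dy": 0.026, "dz": 0, "yaw": 1.62}, {"dx": 0.0165, "dy": 0.026, "dz": 0, "yaw": 1.62}, {"dx": 0.017, "dy": 0.025, "dz": 0, "yaw": 1.62}, {"dx": 0.018, "dy": 0.025, "dz": 0, "yaw": 1.62}])

```text
time: 4.7
eef_pos: [0.6132, -0.0848, 0.2007]
eef_rot: [-2.223, -2.219, 0.001]
wrist_force: [0.4, -0.5, -1.6]
finger_gap: 0.0182
finger_force: 15.0
```

Emit:
apply_moves(moves=[{"dx": 0, "dy": 0, "dz": 0, "yaw": 0}, {"dx": 0, "dy": 0, "dz": 0, "yaw": 0}])

```text
time: 4.9
eef_pos: [0.6124, -0.0849, 0.2002]
eef_rot: [-2.219, -2.222, 0.002]
wrist_force: [-0.4, -0.5, -0.9]
finger_gap: 0.0179
finger_force: 15.0
```

```bash
python3 - <<'E'
from h import *
plan([.612,-.062,.151],90,1)
c=manip.get_calibration("wrist"); im=manip.camera("wrist"); cv2.imwrite("pics/w2.png",im[:,:,::-1])
E
```

```text
t 4.9 pos [ 0.6124 -0.0849  0.2002] head 90.07 F [-0.4 -0.5 -0.9] d [-0.0004  0.0229 -0.0492] yaw 0.07
[ 0.0229 -0.0003  0.0492] 0.07
```

View pics/w2.png

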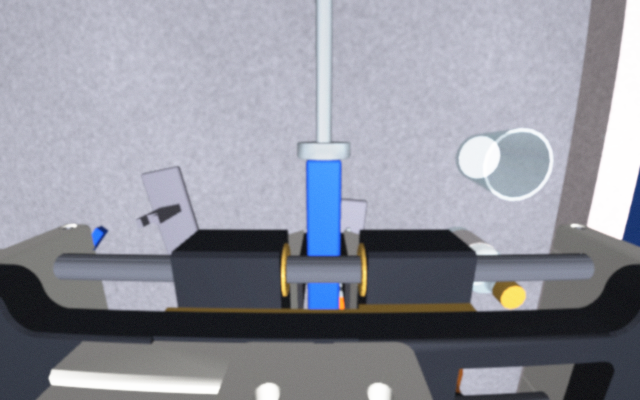

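The rod is held straight, with the collar at (324,150) and the tip out of view above. I now check the pitch and heading against the projections.

```bash
cat >> h.py <<'E'
def rodpose(verbose=1):
    """handle colour blob front edge -> pitch (tip-down +) using wrist cam"""
    s=manip.get_state(); c=manip.get_calibration("wrist"); im=manip.camera("wrist"); M=R.from_rotvec(s['eef_rot']).as_matrix()
    g=s['eef_pos']-.019*M[:,2]
    m=mask(im,(100,140,40),(130,255,255),(285,60,365,235)); v,u=np.nonzero(m); r=np.arange(v.min(),v.max()+1)
    w=[(u[v==k].min(),u[v==k].max()) for k in (v.min()+5,)]
    print("top row",v.min(),"w",w,"g",g.round(4),"F",s['wrist_force'].round(1))
    for p in (-10,-5,0,5,10,20,30,35,40):
        a=np.radians(p); f=np.cos(a)*M[:,0]+np.sin(a)*M[:,2]; up=-np.cos(a)*M[:,2]+np.sin(a)*M[:,0]
        e=g+.055*f+.009*up; print(p,"handle end",proj(c,e+.009*M[:,1]).round(1),proj(c,e-.009*M[:,1]).round(1),"tip",proj(c,g+.173*f).round(0))
    return im
E
python3 - <<'E'
from h import *
cv2.imwrite("pics/w3.png",rodpose()[:,:,::-1])
cv2.imwrite("pics/s3.png",manip.camera("scene")[:,:,::-1])
a=cv2.imread("pics/s3.png")[110:260,300:460];cv2.imwrite("pics/s3c.png",cv2.resize(a,None,fx=4,fy=4,interpolation=cv2.INTER_CUBIC))
E
```

```text
top row 160 w [(np.int64(306), np.int64(340))] g [ 0.6118 -0.0861  0.2193] F [ 1.2 -0.8 -1.5]
-10 handle end [345.5 165.3] [300.9 165.3] tip [ 323. -206.]
-5 handle end [344.8 160.6] [301.6 160.6] tip [ 323. -172.]
0 handle end [344.  157.1] [302.4 157.1] tip [ 323. -141.]
5 handle end [343.3 154.7] [303.1 154.8] tip [ 323. -112.]
10 handle end [342.7 153.5] [303.8 153.5] tip [323. -85.]
20 handle end [341.4 153.8] [305.1 153.8] tip [323. -37.]
30 handle end [340.3 157.3] [306.2 157.3] tip [323.   4.]
35 handle end [339.8 160. ] [306.7 160. ] tip [323.  23.]
40 handle end [339.3 163.3] [307.2 163.3] tip [323.  41.]
```

View pics/s3c.png

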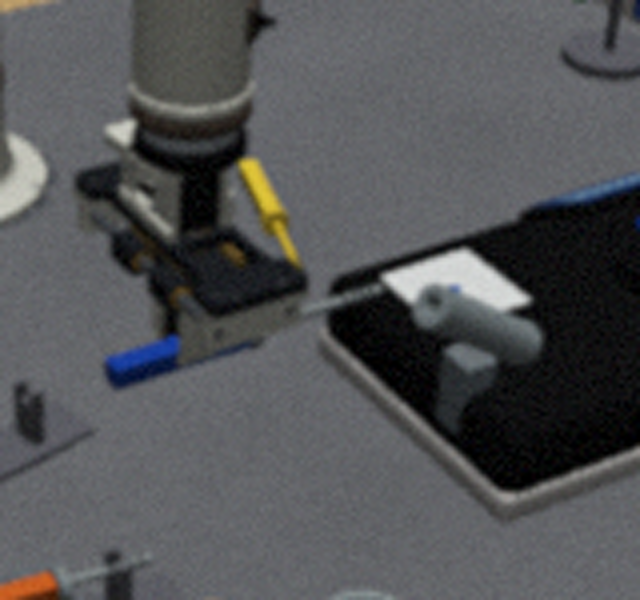

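```bash
python3 - <<'E'
from h import *
s=manip.get_calibration("scene"); t=manip.get_state(); g=t['eef_pos']+[0,0,.019]; print(g)
for p in(-5,0,5,10,15,30):
    a=np.radians(p); f=np.array([0,np.cos(a),-np.sin(a)]); print(p,"tip",proj(s,g+.173*f).round(1),"rear",proj(s,g-.055*f).round(1))
for dz in(0,-.01): print(proj(s,g+[0,.173,dz]))
m=mask(cv2.imread("pics/s3.png")[:,:,::-1].copy(),(100,120,40),(130,255,255),(310,185,375,215)); print(cv2.boundingRect(m))
# orange/gray distance from stem to wrist cam: handle width
c=manip.get_calibration("wrist"); print(c['origin'],t['eef_pos'])
E
```

```text
[ 0.61163262 -0.08696518  0.2196376 ]
-5 tip [397.3 171.8] rear [328.8 199.7]
0 tip [397.1 176.1] rear [328.7 198.3]
5 tip [396.5 180.5] rear [328.8 196.9]
10 tip [395.5 184.9] rear [329.  195.4]
15 tip [394.2 189.3] rear [329.3 193.9]
30 tip [388.4 202.4] rear [331.1 189.3]
[397.09208758 176.07071503]
[396.81044187 178.94161931]
(327, 193, 35, 14)
[ 0.61207416 -0.01938903  0.35763251] [ 0.61163262 -0.08696518  0.2006376 ]
```

The rod appears about 18 mm low in the fingers, because I lifted before they had fully closed. I will put it back in the cradle and regrip it properly.

```bash
python3 - <<'E'
from h import *
plan([.443,-.217,.20],101.2,8)
E
```

```text
t 5.05 pos [ 0.6116 -0.087   0.2006] head 89.87 F [-0.9  0.1 -1.2] d [-0.1686 -0.13   -0.0006] yaw -11.33
[-0.0163 -0.021   0.0001] -1.42
[-0.0158 -0.0214  0.0001] -1.42
[-0.0152 -0.0218  0.0001] -1.42
[-0.0147 -0.0222  0.0001] -1.42
[-0.0141 -0.0225  0.0001] -1.42
[-0.0136 -0.0229  0.0001] -1.42
[-0.013  -0.0232  0.0001] -1.42
[-0.0124 -0.0235  0.0001] -1.42
```

Emit:
apply_moves(moves=[{"dx": -0.016, "dy": -0.021, "dz": 0, "yaw": -1.42}, {"dx": -0.016, "dy": -0.0215, "dz": 0, "yaw": -1.42}, {"dx": -0.015, "dy": -0.022, "dz": 0, "yaw": -1.42}, {"dx": -0.0145, "dy": -0.022, "dz": 0, "yaw": -1.42}, {"dx": -0.014, "dy": -0.0225, "dz": 0, "yaw": -1.42}])

```text
time: 5.55
eef_pos: [0.5056, -0.1679, 0.201]
eef_rot: [2.081, 2.353, 0.0]
wrist_force: [0.2, -0.7, -1.7]
finger_gap: 0.0177
finger_force: 15.0
```

Emit:
apply_moves(moves=[{"dx": -0.0135, "dy": -0.023, "dz": 0, "yaw": -1.42}, {"dx": -0.013, "dy": -0.023, "dz": 0, "yaw": -1.42}, {"dx": -0.0125, "dy": -0.0235, "dz": 0, "yaw": -1.42}, {"dx": 0, "dy": 0, "dz": 0, "yaw": 0}, {"dx": 0, "dy": 0, "dz": 0, "yaw": 0}])

```text
time: 6.05
eef_pos: [0.4436, -0.2161, 0.2012]
eef_rot: [1.995, 2.426, 0.001]
wrist_force: [1.1, -0.2, -0.7]
finger_gap: 0.0175
finger_force: 15.0
```

```bash
python3 - <<'E'
from h import *
plan([.443,-.217,.055],101.2,5)
rodpose()
im=manip.camera("top");cv2.imwrite("pics/t4.png",im[:,:,::-1])
c=manip.get_calibration("wrist"); im=manip.camera("wrist");cv2.imwrite("pics/w4.png",im[:,:,::-1])
E
```

```text
t 6.05 pos [ 0.4436 -0.2161  0.2012] head 101.13 F [ 1.1 -0.2 -0.7] d [-0.0006 -0.0009 -0.1462] yaw -0.07
[-0.0002 -0.0002  0.0292] -0.01
[-0.0002 -0.0002  0.0292] -0.01
[-0.0002 -0.0002  0.0292] -0.01
[-0.0002 -0.0002  0.0292] -0.01
[-0.0002 -0.0002  0.0292] -0.01
top row 160 w [(np.int64(307), np.int64(340))] g [ 0.4436 -0.2161  0.2202] F [ 1.1 -0.2 -0.7]
-10 handle end [345.1 165.3] [300.5 165.4] tip [ 322. -206.]
-5 handle end [344.4 160.6] [301.3 160.6] tip [ 323. -172.]
0 handle end [343.7 157.1] [302.1 157.1] tip [ 323. -141.]
5 handle end [343.  154.8] [302.8 154.8] tip [ 323. -112.]
10 handle end [342.3 153.5] [303.5 153.5] tip [323. -85.]
20 handle end [341.1 153.8] [304.8 153.8] tip [323. -37.]
30 handle end [340.  157.3] [306.  157.3] tip [323.   4.]
35 handle end [339.5 160. ] [306.5 160. ] tip [323.  23.]
40 handle end [339.1 163.3] [307.  163.3] tip [323.  41.]
```

View pics/w4.png

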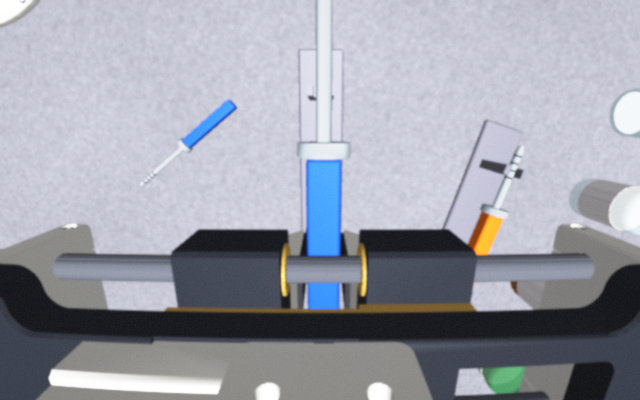

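The rod is aligned over its cradle (stem at column 323). Lowering it.

Emit:
apply_moves(moves=[{"dx": 0, "dy": 0, "dz": 0.03, "yaw": 0}, {"dx": 0, "dy": 0, "dz": 0.03, "yaw": 0}, {"dx": 0, "dy": 0, "dz": 0.03, "yaw": 0}, {"dx": 0, "dy": 0, "dz": 0.03, "yaw": 0}, {"dx": 0, "dy": 0, "dz": 0.016, "yaw": 0}])

```text
time: 6.7
eef_pos: [0.4439, -0.2136, 0.0622]
eef_rot: [-1.987, -2.429, 0.001]
wrist_force: [0.5, 0.5, -1.3]
finger_gap: 0.0177
finger_force: 15.0
```

Emit:
apply_moves(moves=[{"dx": 0, "dy": 0, "dz": 0.005, "yaw": 0}, {"dx": 0, "dy": 0, "dz": 0.004, "yaw": 0}, {"dx": 0, "dy": 0, "dz": 0.002, "yaw": 0}, {"dx": 0, "dy": 0, "dz": 0, "yaw": 0}], grip_force=5)

```text
time: 7.1
eef_pos: [0.4445, -0.2151, 0.0541]
eef_rot: [-1.991, -2.43, -0.0]
wrist_force: [-1.9, 1.5, -1.3]
finger_gap: 0.0179
finger_force: 5.0
```

Emit:
apply_moves(moves=[{"dx": 0, "dy": 0, "dz": 0.002, "yaw": 0}, {"dx": 0, "dy": 0, "dz": 0.002, "yaw": 0}, {"dx": 0, "dy": 0, "dz": 0, "yaw": 0}])

```text
time: 7.4
eef_pos: [0.4446, -0.2155, 0.0499]
eef_rot: [1.991, 2.429, -0.0]
wrist_force: [-2.5, -1.2, -0.2]
finger_gap: 0.0177
finger_force: 5.0
```

Emit:
apply_moves(moves=[{"dx": 0, "dy": 0, "dz": 0.002, "yaw": 0}, {"dx": 0, "dy": 0, "dz": 0.002, "yaw": 0}, {"dx": 0, "dy": 0, "dz": 0, "yaw": 0}])

```text
time: 7.7
eef_pos: [0.4446, -0.2157, 0.0459]
eef_rot: [1.991, 2.429, -0.0]
wrist_force: [-3.5, -1.2, 3.3]
finger_gap: 0.0181
finger_force: 5.0
```

```bash
python3 - <<'E'
from h import *
plan([.443,-.217,.031],101.2,5)
im=manip.camera("wrist");s=manip.camera("scene")
cv2.imwrite("pics/b5.png",np.hstack([cv2.resize(im[0:240,240:400],None,fx=2,fy=2),cv2.resize(s[180:260,220:380],(480,240))[:240].repeat(2,0)])[:,:,::-1])
E
```

```text
t 7.7 pos [ 0.4446 -0.2157  0.0459] head 101.3 F [-3.5 -1.2  3.3] d [-0.0016 -0.0013 -0.0149] yaw 0.1
[-0.0002 -0.0004  0.003 ] 0.02
[-0.0002 -0.0004  0.003 ] 0.02
[-0.0002 -0.0004  0.003 ] 0.02
[-0.0002 -0.0004  0.003 ] 0.02
[-0.0002 -0.0004  0.003 ] 0.02
```

View pics/b5.png

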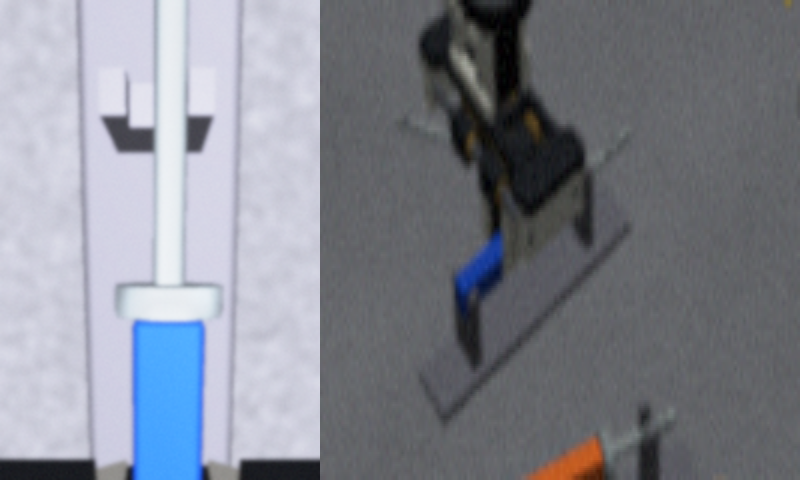

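The stem is in the front fork, close to the +x prong. I shift 1.5 mm in −x, release, and regrip at full depth with enough time for the fingers to close.

Emit:
apply_moves(moves=[{"dx": 0, "dy": -0.0015, "dz": 0, "yaw": 0}, {"dx": 0, "dy": 0, "dz": 0, "yaw": 0}])

```text
time: 8.0
eef_pos: [0.4441, -0.2154, 0.0459]
eef_rot: [1.99, 2.429, 0.001]
wrist_force: [0.7, -1.3, -0.1]
finger_gap: 0.0183
finger_force: 5.0
```

Emit:
apply_moves(moves=[{"dx": 0, "dy": 0, "dz": 0, "yaw": 0}, {"dx": 0, "dy": 0, "dz": 0, "yaw": 0}, {"dx": 0, "dy": 0, "dz": 0, "yaw": 0}, {"dx": 0, "dy": 0, "dz": 0.008, "yaw": 0}, {"dx": 0, "dy": 0, "dz": 0.007, "yaw": 0}], fingers=0.5)

```text
time: 8.5
eef_pos: [0.4431, -0.2153, 0.0302]
eef_rot: [1.991, 2.43, 0.0]
wrist_force: [-0.7, 0.2, 0.6]
finger_gap: 0.0453
finger_force: 0.0
```

Emit:
apply_moves(moves=[{"dx": 0, "dy": 0, "dz": 0, "yaw": 0}, {"dx": 0, "dy": 0, "dz": 0, "yaw": 0}, {"dx": 0, "dy": 0, "dz": 0, "yaw": 0}, {"dx": 0, "dy": 0, "dz": 0, "yaw": 0}, {"dx": 0, "dy": 0, "dz": 0, "yaw": 0}], fingers=0, grip_force=20)

```text
time: 9.0
eef_pos: [0.4432, -0.2155, 0.0308]
eef_rot: [1.991, 2.43, 0.0]
wrist_force: [0.4, -0.8, 0.5]
finger_gap: 0.0177
finger_force: 20.0
```

Emit:
apply_moves(moves=[{"dx": 0, "dy": 0, "dz": 0, "yaw": 0}, {"dx": 0, "dy": 0, "dz": 0, "yaw": 0}, {"dx": 0, "dy": 0, "dz": 0, "yaw": 0}])

```text
time: 9.3
eef_pos: [0.4431, -0.2155, 0.0308]
eef_rot: [1.991, 2.43, 0.0]
wrist_force: [-0.0, -0.3, 0.4]
finger_gap: 0.0179
finger_force: 20.0
```

```bash
python3 - <<'E'
from h import *
plan([.443,-.217,.031],101.2,1);rodpose()
E
```

```text
t 9.3 pos [ 0.4431 -0.2155  0.0308] head 101.32 F [-0.  -0.3  0.4] d [-0.0001 -0.0015  0.0002] yaw 0.12
[-0.0014 -0.0004 -0.0002] 0.12
top row 164 w [(np.int64(305), np.int64(343))] g [ 0.4431 -0.2155  0.0498] F [-0.  -0.3  0.4]
-10 handle end [345.1 165.4] [300.5 165.4] tip [ 322. -206.]
-5 handle end [344.4 160.6] [301.3 160.6] tip [ 323. -172.]
0 handle end [343.7 157.1] [302.  157.1] tip [ 323. -141.]
5 handle end [343.  154.8] [302.8 154.8] tip [ 323. -112.]
10 handle end [342.3 153.5] [303.5 153.5] tip [323. -85.]
20 handle end [341.1 153.8] [304.8 153.8] tip [323. -37.]
30 handle end [340.  157.3] [306.  157.3] tip [323.   4.]
35 handle end [339.5 160. ] [306.5 160.1] tip [323.  23.]
40 handle end [339.1 163.3] [307.  163.4] tip [323.  41.]
```

Emit:
apply_moves(moves=[{"dx": 0, "dy": 0, "dz": -0.01, "yaw": 0}, {"dx": 0, "dy": 0, "dz": -0.02, "yaw": 0}, {"dx": 0, "dy": 0, "dz": -0.03, "yaw": 0}, {"dx": 0, "dy": 0, "dz": -0.03, "yaw": 0}, {"dx": 0, "dy": 0, "dz": -0.03, "yaw": 0}])

```text
time: 9.85
eef_pos: [0.4425, -0.2154, 0.1523]
eef_rot: [-1.991, -2.429, 0.0]
wrist_force: [1.6, 0.5, -0.7]
finger_gap: 0.0179
finger_force: 20.0
```

```bash
python3 - <<'E'
from h import *
plan([.612,-.07,.151],90,10)
E
```

```text
t 9.85 pos [ 0.4425 -0.2154  0.1523] head 101.31 F [ 1.6  0.5 -0.7] d [ 0.1695  0.1454 -0.0013] yaw 11.31
[0.0109 0.0195 0.0001] 1.13
[0.0113 0.0193 0.0001] 1.13
[0.0117 0.019  0.0001] 1.13
[0.0121 0.0188 0.0001] 1.13
[0.0124 0.0185 0.0001] 1.13
[0.0128 0.0183 0.0001] 1.13
[0.0132 0.018  0.0001] 1.13
[0.0135 0.0178 0.0001] 1.13
[0.0139 0.0175 0.0001] 1.13
[0.0142 0.0172 0.0001] 1.13
```

Emit:
apply_moves(moves=[{"dx": 0.011, "dy": 0.0195, "dz": 0, "yaw": 1.13}, {"dx": 0.0115, "dy": 0.0195, "dz": 0, "yaw": 1.13}, {"dx": 0.0115, "dy": 0.019, "dz": 0, "yaw": 1.13}, {"dx": 0.012, "dy": 0.019, "dz": 0, "yaw": 1.13}, {"dx": 0.0125, "dy": 0.0185, "dz": 0, "yaw": 1.13}])

```text
time: 10.35
eef_pos: [0.5285, -0.142, 0.1513]
eef_rot: [2.11, 2.328, 0.0]
wrist_force: [0.7, -0.7, -0.5]
finger_gap: 0.0179
finger_force: 20.0
```

Emit:
apply_moves(moves=[{"dx": 0.013, "dy": 0.018, "dz": 0, "yaw": 1.13}, {"dx": 0.013, "dy": 0.018, "dz": 0, "yaw": 1.13}, {"dx": 0.0135, "dy": 0.018, "dz": 0, "yaw": 1.13}, {"dx": 0.014, "dy": 0.0175, "dz": 0, "yaw": 1.13}, {"dx": 0.014, "dy": 0.017, "dz": 0, "yaw": 1.13}])

```text
time: 10.85
eef_pos: [0.6127, -0.0692, 0.1512]
eef_rot: [-2.222, -2.221, 0.001]
wrist_force: [0.7, -0.2, -0.7]
finger_gap: 0.018
finger_force: 20.0
```

Emit:
apply_moves(moves=[{"dx": 0, "dy": 0, "dz": 0, "yaw": 0}, {"dx": 0, "dy": 0, "dz": 0, "yaw": 0}])

```text
time: 11.05
eef_pos: [0.6121, -0.0697, 0.1508]
eef_rot: [-2.219, -2.223, 0.001]
wrist_force: [0.3, -0.6, -0.6]
finger_gap: 0.0175
finger_force: 20.0
```

```bash
python3 - <<'E'
from h import *
plan([.612,-.07,.151],90,1); rodpose()
S=manip.camera("scene");T=manip.camera("top");cv2.imwrite("pics/s6f.png",S[:,:,::-1]);cv2.imwrite("pics/t6f.png",T[:,:,::-1])
f=lambda a:cv2.resize(a,(400,400),interpolation=cv2.INTER_CUBIC)
cv2.imwrite("pics/s6.png",np.hstack([f(S[150:230,360:440]),f(T[130:210,190:270])])[:,:,::-1])
s=manip.get_calibration("scene");c=manip.get_calibration("top");g=manip.get_state()['eef_pos']+[0,0,.019]
for p in(0,5):
    a=np.radians(p);e=g+.17*np.array([0,np.cos(a),-np.sin(a)]); print(p,e,proj(s,e),proj(c,e))
print(proj(s,g-[0,.058,0]))
E
```

```text
t 11.05 pos [ 0.6121 -0.0697  0.1508] head 90.1 F [ 0.3 -0.6 -0.6] d [-0.0001 -0.0003  0.0002] yaw 0.1
[-0.0003 -0.0001 -0.0002] 0.1
top row 164 w [(np.int64(305), np.int64(343))] g [ 0.6121 -0.0697  0.1698] F [ 0.3 -0.6 -0.6]
-10 handle end [345.5 165.4] [300.9 165.4] tip [ 323. -206.]
-5 handle end [344.7 160.7] [301.6 160.7] tip [ 323. -172.]
0 handle end [344.  157.2] [302.4 157.2] tip [ 323. -141.]
5 handle end [343.3 154.8] [303.1 154.8] tip [ 323. -112.]
10 handle end [342.6 153.5] [303.8 153.6] tip [323. -85.]
20 handle end [341.4 153.8] [305.1 153.9] tip [323. -37.]
30 handle end [340.3 157.3] [306.2 157.3] tip [323.   4.]
35 handle end [339.8 160.1] [306.7 160.1] tip [323.  23.]
40 handle end [339.3 163.4] [307.2 163.4] tip [323.  41.]
0 [0.61156505 0.09880707 0.16984909] [399.20768427 188.93415003] [242.30187729 162.65792417]
5 [0.61156505 0.09816017 0.15503261] [398.61103728 193.06470796] [243.18098048 163.8158376 ]
[332.65534647 211.48471617]
```

View pics/s6.png

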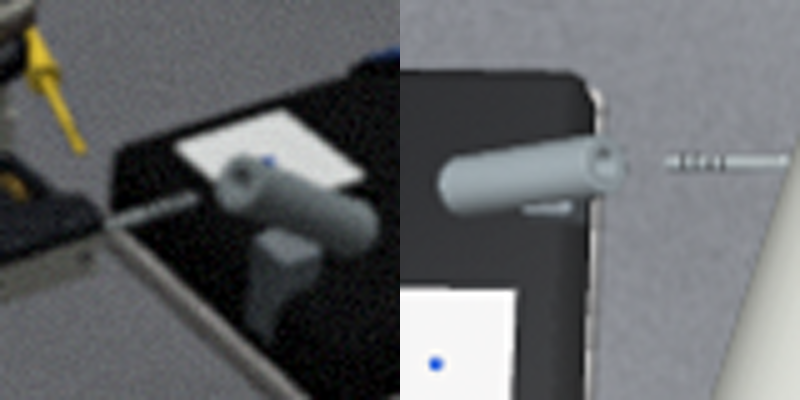

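Tip seen at (400,189.4) in the scene view and (243,162.4) in the top view, so the rod is level and lined up with the mouth. The interface cannot tilt the tool, so the rod has to pivot in a light grip, guided by the bore. I enter the mouth first.

Emit:
apply_moves(moves=[{"dx": 0.01, "dy": 0, "dz": 0, "yaw": 0}, {"dx": 0.01, "dy": 0, "dz": 0, "yaw": 0}, {"dx": 0.008, "dy": 0, "dz": 0.0005, "yaw": 0}, {"dx": 0.005, "dy": 0, "dz": 0.0005, "yaw": 0}, {"dx": 0.003, "dy": 0, "dz": 0, "yaw": 0}])

```text
time: 11.7
eef_pos: [0.6124, -0.0326, 0.1496]
eef_rot: [-2.219, -2.223, -0.0]
wrist_force: [1.0, -0.7, -0.2]
finger_gap: 0.018
finger_force: 20.0
```

Emit:
apply_moves(moves=[{"dx": 0.002, "dy": 0, "dz": 0, "yaw": 0}, {"dx": 0.002, "dy": 0, "dz": 0, "yaw": 0}, {"dx": 0, "dy": 0, "dz": 0, "yaw": 0}], grip_force=6)

```text
time: 12.0
eef_pos: [0.6125, -0.0298, 0.1497]
eef_rot: [-2.221, -2.222, 0.0]
wrist_force: [0.4, 0.4, -0.9]
finger_gap: 0.018
finger_force: 6.0
```

```bash
python3 - <<'E'
from h import *
print(manip.get_state()['wrist_force'],manip.get_state()['ft_torque'],manip.get_state()['eef_pos'])
rodpose()
E
```

```text
[ 0.44143429  0.42375128 -0.85056296] [-0.05849911  0.04782039 -0.01838294] [ 0.61245041 -0.02984197  0.14968561]
top row 164 w [(np.int64(305), np.int64(342))] g [ 0.6125 -0.0298  0.1687] F [ 0.4  0.4 -0.9]
-10 handle end [345.5 165.4] [300.8 165.4] tip [ 323. -206.]
-5 handle end [344.7 160.6] [301.6 160.7] tip [ 323. -172.]
0 handle end [344.  157.1] [302.3 157.2] tip [ 323. -141.]
5 handle end [343.3 154.8] [303.1 154.8] tip [ 323. -112.]
10 handle end [342.6 153.5] [303.8 153.5] tip [323. -85.]
20 handle end [341.4 153.8] [305.1 153.8] tip [323. -37.]
30 handle end [340.3 157.3] [306.2 157.3] tip [323.   4.]
35 handle end [339.8 160. ] [306.7 160.1] tip [323.  23.]
40 handle end [339.3 163.3] [307.2 163.4] tip [323.  41.]
```

```bash
cat >> h.py <<'E'
Mo=np.array([.131,.170]); A=np.array([np.cos(np.radians(35)),-np.sin(np.radians(35))]); N=np.array([-A[1],A[0]])
def hand(s,d,e,L=.170):
    t=np.radians(35-d); return Mo+s/1e3*A+e/1e3*N-L*np.array([np.cos(t),-np.sin(t)])
E
python3 - <<'E'
from h import *
p=hand(8.1,35,4.1);print(p)
for w in [(9,31,4.2),(10,27,4.2),(11.5,22,4),(13,18,4),(15,14,3.5),(18,11,3),(23,8,2.5),(30,6,2),(40,4.5,1.5),(50,3,1),(60,2,.5),(70,1,0)]:
    q=hand(*w); print(w,q.round(4),"dx",round(1000*(q-p)[0],1),"dz",round(-1000*(q-p)[1],1)); p=q
E
```

```text
[-0.03001321  0.16871255]
(9, 31, 4.2) [-0.0288  0.1801] dx 1.2 dz -11.4
(10, 27, 4.2) [-0.0267  0.1914] dx 2.1 dz -11.2
(11.5, 22, 4) [-0.0229  0.2049] dx 3.8 dz -13.6
(13, 18, 4) [-0.0186  0.2155] dx 4.3 dz -10.6
(15, 14, 3.5) [-0.0134  0.2252] dx 5.2 dz -9.7
(18, 11, 3) [-0.0078  0.2313] dx 5.6 dz -6.1
(23, 8, 2.5) [-2.00e-04  2.36e-01] dx 7.6 dz -4.8
(30, 6, 2) [0.008  0.2368] dx 8.2 dz -0.8
(40, 4.5, 1.5) [0.0181 0.2346] dx 10.1 dz 2.3
(50, 3, 1) [0.0284 0.2322] dx 10.2 dz 2.3
(60, 2, 0.5) [0.0379 0.2286] dx 9.5 dz 3.6
(70, 1, 0) [0.0474 0.2249] dx 9.5 dz 3.7
```

Emit:
apply_moves(moves=[{"dx": 0.0005, "dy": 0, "dz": -0.005, "yaw": 0}, {"dx": 0.0007, "dy": 0, "dz": -0.006, "yaw": 0}, {"dx": 0.001, "dy": 0, "dz": -0.0055, "yaw": 0}, {"dx": 0.001, "dy": 0, "dz": -0.0055, "yaw": 0}, {"dx": 0, "dy": 0, "dz": 0, "yaw": 0}], grip_force=5)

```text
time: 12.55
eef_pos: [0.6133, -0.0265, 0.173]
eef_rot: [2.22, 2.221, 0.003]
wrist_force: [-0.7, -0.2, -0.3]
finger_gap: 0.0179
finger_force: 5.0
```

```bash
python3 - <<'E'
from h import *
print(manip.get_state()['wrist_force'],manip.get_state()['ft_torque'],manip.get_state()['eef_pos'])
rodpose()
S=manip.camera("scene");cv2.imwrite("pics/s7.png",cv2.resize(S[130:230,320:450],None,fx=5,fy=5,interpolation=cv2.INTER_CUBIC)[:,:,::-1])
E
```

```text
[-0.68789964 -0.20221781 -0.34376157] [-0.08934286  0.03466402 -0.00539859] [ 0.61326713 -0.02650064  0.17302258]
top row 161 w [(np.int64(305), np.int64(341))] g [ 0.6132 -0.0265  0.192 ] F [-0.7 -0.2 -0.3]
-10 handle end [345.5 165.4] [300.9 165.5] tip [ 323. -206.]
-5 handle end [344.8 160.7] [301.7 160.7] tip [ 323. -172.]
0 handle end [344.1 157.2] [302.4 157.2] tip [ 323. -141.]
5 handle end [343.4 154.8] [303.1 154.9] tip [ 323. -112.]
10 handle end [342.7 153.6] [303.8 153.6] tip [323. -85.]
20 handle end [341.4 153.9] [305.1 153.9] tip [323. -37.]
30 handle end [340.3 157.4] [306.3 157.4] tip [323.   4.]
35 handle end [339.8 160.1] [306.8 160.1] tip [323.  23.]
40 handle end [339.4 163.4] [307.2 163.4] tip [323.  41.]
```

View pics/s7.png

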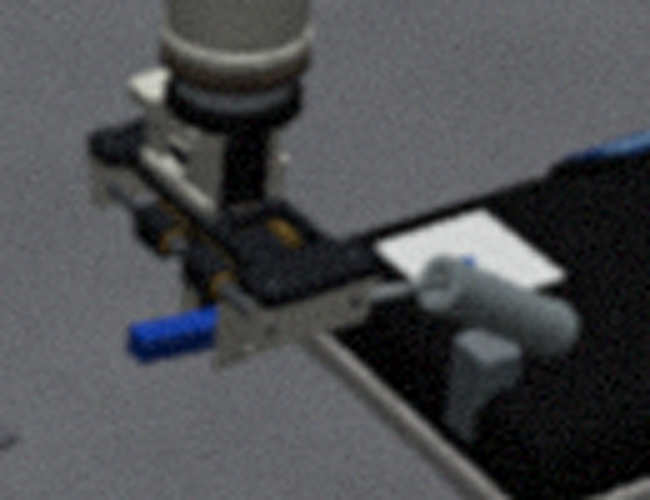

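The stem enters the mouth at crop position (430,288), and the rod is pivoting with negligible force. I continue along the guided path.

Emit:
apply_moves(moves=[{"dx": 0.0018, "dy": 0, "dz": -0.0065, "yaw": 0}, {"dx": 0.002, "dy": 0, "dz": -0.0065, "yaw": 0}, {"dx": 0.002, "dy": -0.0005, "dz": -0.0055, "yaw": 0}, {"dx": 0.0023, "dy": -0.0005, "dz": -0.005, "yaw": 0}, {"dx": 0, "dy": 0, "dz": 0, "yaw": 0}])

```text
time: 13.15
eef_pos: [0.6121, -0.0179, 0.1963]
eef_rot: [2.22, 2.222, 0.002]
wrist_force: [-0.4, -0.6, -1.0]
finger_gap: 0.0177
finger_force: 5.0
```

Emit:
apply_moves(moves=[{"dx": 0.0025, "dy": 0, "dz": -0.005, "yaw": 0}, {"dx": 0.0027, "dy": 0, "dz": -0.0047, "yaw": 0}, {"dx": 0.0028, "dy": 0, "dz": -0.003, "yaw": 0}, {"dx": 0.0028, "dy": 0, "dz": -0.003, "yaw": 0}, {"dx": 0, "dy": 0, "dz": 0, "yaw": 0}])

```text
time: 13.65
eef_pos: [0.6118, -0.007, 0.2114]
eef_rot: [2.22, 2.223, 0.001]
wrist_force: [0.1, 0.5, -0.4]
finger_gap: 0.0181
finger_force: 5.0
```

```bash
python3 - <<'E'
from h import *
print(manip.get_state()['wrist_force'],manip.get_state()['ft_torque'],manip.get_state()['eef_pos'])
rodpose()
S=manip.camera("scene");cv2.imwrite("pics/s8.png",cv2.resize(S[130:230,320:450],None,fx=5,fy=5,interpolation=cv2.INTER_CUBIC)[:,:,::-1])
E
```

```text
[ 0.10215305  0.46604833 -0.43605362] [-0.04257803  0.06858151 -0.01351778] [ 0.61176829 -0.00698323  0.21142663]
top row 162 w [(np.int64(306), np.int64(340))] g [ 0.6118 -0.007   0.2304] F [ 0.1  0.5 -0.4]
-10 handle end [345.6 165.4] [300.9 165.4] tip [ 323. -206.]
-5 handle end [344.8 160.7] [301.7 160.7] tip [ 323. -172.]
0 handle end [344.1 157.2] [302.4 157.2] tip [ 323. -141.]
5 handle end [343.4 154.8] [303.1 154.8] tip [ 323. -112.]
10 handle end [342.7 153.5] [303.8 153.6] tip [323. -85.]
20 handle end [341.4 153.8] [305.1 153.9] tip [323. -37.]
30 handle end [340.3 157.3] [306.3 157.4] tip [323.   4.]
35 handle end [339.8 160.1] [306.8 160.1] tip [323.  23.]
40 handle end [339.4 163.4] [307.3 163.4] tip [323.  41.]
```

```bash
cat >> h.py <<'E'
def pitch_scene(S=None):
    S=manip.camera("scene") if S is None else S
    s=manip.get_calibration("scene"); t=manip.get_state(); M=R.from_rotvec(t['eef_rot']).as_matrix(); g=t['eef_pos']-.019*M[:,2]
    r=proj(s,g-.058*M[:,0]); b=[int(r[0])-35,int(r[1])-35,int(r[0])+45,int(r[1])+30]
    m=mask(S,(105,150,40),(130,255,255),b); n,l,st,ce=cv2.connectedComponentsWithStats(m); i=1+st[1:,4].argmax(); v,u=np.nonzero(l==i)
    left=u.min(); sel=u<=left+4; print("blue box",st[i],"rear px",left,v[sel].min(),v[sel].max())
    for p in range(-10,51,5):
        a=np.radians(p); f=np.cos(a)*M[:,0]+np.sin(a)*M[:,2]; up=-np.cos(a)*M[:,2]+np.sin(a)*M[:,0]
        C=np.array([proj(s,g-.058*f+x*.009*M[:,1]+y*.009*up) for x in(-1,1) for y in(-1,1)]); C=C[C[:,0]<C[:,0].min()+6]
        print(p,"rear",C.min(0).round(1)[0],C[:,1].min().round(1),C[:,1].max().round(1))
E
python3 -c "
from h import *
pitch_scene()"
```

```text
blue box [353 177  16   9 112] rear px 353 177 183
-10 rear 350.7 186.4 194.5
-5 rear 350.8 184.8 193.2
0 rear 350.9 183.3 191.8
5 rear 350.7 181.7 190.4
10 rear 350.7 180.0 188.8
15 rear 350.9 178.4 187.3
20 rear 351.2 176.8 185.7
25 rear 351.6 175.2 184.1
30 rear 352.2 173.7 182.4
35 rear 352.8 172.2 180.8
40 rear 353.6 170.7 179.2
45 rear 354.6 169.4 177.6
50 rear 355.6 168.1 176.1
```

Emit:
apply_moves(moves=[{"dx": 0.0035, "dy": 0, "dz": -0.0027, "yaw": 0}, {"dx": 0.0035, "dy": 0, "dz": -0.0027, "yaw": 0}, {"dx": 0.004, "dy": 0, "dz": -0.0005, "yaw": 0}, {"dx": 0.004, "dy": 0, "dz": -0.0005, "yaw": 0}, {"dx": 0, "dy": 0, "dz": 0, "yaw": 0}])

```text
time: 14.3
eef_pos: [0.6115, 0.0084, 0.2174]
eef_rot: [-2.219, -2.223, -0.001]
wrist_force: [0.0, 0.6, -1.4]
finger_gap: 0.0176
finger_force: 5.0
```

Emit:
apply_moves(moves=[{"dx": 0.005, "dy": 0, "dz": 0.001, "yaw": 0}, {"dx": 0.005, "dy": 0, "dz": 0.001, "yaw": 0}, {"dx": 0.005, "dy": 0, "dz": 0.0012, "yaw": 0}, {"dx": 0.005, "dy": 0, "dz": 0.0012, "yaw": 0}, {"dx": 0, "dy": 0, "dz": 0, "yaw": 0}])

```text
time: 14.8
eef_pos: [0.6112, 0.0287, 0.2125]
eef_rot: [-2.218, -2.223, -0.0]
wrist_force: [-0.7, 0.1, -1.8]
finger_gap: 0.0178
finger_force: 5.0
```

```bash
python3 -c "
from h import *
s=manip.get_state();print(s['wrist_force'],s['ft_torque'],s['eef_pos'])
pitch_scene()"
```

```text
[-0.6663699   0.06195187 -1.80276468] [-0.1054641   0.08522441  0.00269565] [0.61122213 0.02867439 0.21251951]
blue box [364 171  16  10 101] rear px 364 171 177
-10 rear 361.6 182.3 190.4
-5 rear 361.7 180.8 189.1
0 rear 361.7 179.2 187.7
5 rear 361.6 177.6 186.2
10 rear 361.6 176.0 184.7
15 rear 361.8 174.4 183.2
20 rear 362.1 172.8 181.6
25 rear 362.5 171.2 180.0
30 rear 363.1 169.7 178.4
35 rear 363.8 168.2 176.7
40 rear 364.6 166.8 175.1
45 rear 365.5 165.4 173.6
50 rear 366.6 164.2 172.0
```

Emit:
apply_moves(moves=[{"dx": 0.0048, "dy": 0, "dz": 0.0018, "yaw": 0}, {"dx": 0.0048, "dy": 0, "dz": 0.0018, "yaw": 0}, {"dx": 0.0048, "dy": 0, "dz": 0.0019, "yaw": 0}, {"dx": 0.0047, "dy": 0, "dz": 0.0019, "yaw": 0}, {"dx": 0, "dy": 0, "dz": 0, "yaw": 0}])

```text
time: 15.35
eef_pos: [0.6112, 0.0477, 0.205]
eef_rot: [-2.219, -2.223, 0.0]
wrist_force: [0.2, 0.5, -1.5]
finger_gap: 0.0181
finger_force: 5.0
```

Emit:
apply_moves(moves=[{"dx": 0.005, "dy": 0, "dz": 0.0033, "yaw": 0}, {"dx": 0.005, "dy": 0, "dz": 0.0033, "yaw": 0}, {"dx": 0.005, "dy": 0, "dz": 0.0033, "yaw": 0}, {"dx": 0.005, "dy": 0, "dz": 0.0033, "yaw": 0}, {"dx": 0, "dy": 0, "dz": 0, "yaw": 0}])

```text
time: 15.85
eef_pos: [0.6111, 0.0676, 0.1915]
eef_rot: [-2.219, -2.223, 0.001]
wrist_force: [-0.2, 0.5, -1.0]
finger_gap: 0.0179
finger_force: 5.0
```

```bash
python3 -c "
from h import *
s=manip.get_state();print(s['wrist_force'],s['ft_torque'],s['eef_pos']);print(hand(100,0,0),hand(110,0,0))
pitch_scene()"
```

```text
[-0.16599065  0.48791546 -0.95581119] [-0.13014415 -0.00377072 -0.00128664] [0.61105655 0.06760426 0.1915346 ]
[0.07365936 0.21015035] [0.08185088 0.20441459]
blue box [376 173  15  11  98] rear px 376 173 179
-10 rear 372.8 184.6 192.5
-5 rear 372.9 183.2 191.3
0 rear 372.8 181.6 189.9
5 rear 372.7 180.1 188.5
10 rear 372.8 178.5 187.0
15 rear 373.0 176.9 185.5
20 rear 373.3 175.4 184.0
25 rear 373.8 173.8 182.4
30 rear 374.3 172.3 180.8
35 rear 375.0 170.8 179.2
40 rear 375.8 169.4 177.7
45 rear 376.8 168.1 176.1
50 rear 377.8 166.9 174.6
```

Emit:
apply_moves(moves=[{"dx": 0.0025, "dy": 0, "dz": 0.0017, "yaw": 0}, {"dx": 0.0025, "dy": 0, "dz": 0.0017, "yaw": 0}, {"dx": 0.0025, "dy": 0, "dz": 0.0017, "yaw": 0}, {"dx": 0, "dy": 0, "dz": 0, "yaw": 0}])

```text
time: 16.3
eef_pos: [0.6112, 0.0743, 0.1869]
eef_rot: [-2.22, -2.222, 0.0]
wrist_force: [0.4, -0.4, -1.2]
finger_gap: 0.0177
finger_force: 5.0
```

Emit:
apply_moves(moves=[{"dx": 0.0015, "dy": 0, "dz": 0.001, "yaw": 0}, {"dx": 0.0015, "dy": 0, "dz": 0.001, "yaw": 0}, {"dx": 0, "dy": 0, "dz": 0, "yaw": 0}])

```text
time: 16.6
eef_pos: [0.6113, 0.0771, 0.185]
eef_rot: [-2.22, -2.222, 0.0]
wrist_force: [0.1, -0.1, -1.1]
finger_gap: 0.0182
finger_force: 5.0
```

Emit:
apply_moves(moves=[{"dx": 0.0008, "dy": 0, "dz": 0.0006, "yaw": 0}, {"dx": 0.0008, "dy": 0, "dz": 0.0006, "yaw": 0}, {"dx": 0, "dy": 0, "dz": 0, "yaw": 0}])

```text
time: 16.9
eef_pos: [0.6113, 0.0785, 0.1839]
eef_rot: [-2.221, -2.222, 0.0]
wrist_force: [0.4, -0.1, -1.5]
finger_gap: 0.0179
finger_force: 5.0
```

Emit:
apply_moves(moves=[{"dx": 0.0008, "dy": 0, "dz": 0.0005, "yaw": 0}, {"dx": 0.0008, "dy": 0, "dz": 0.0005, "yaw": 0}, {"dx": 0, "dy": 0, "dz": 0, "yaw": 0}])

```text
time: 17.2
eef_pos: [0.6114, 0.0798, 0.1831]
eef_rot: [2.221, 2.222, -0.0]
wrist_force: [-0.6, -1.0, -0.6]
finger_gap: 0.0181
finger_force: 5.0
```

Emit:
apply_moves(moves=[{"dx": 0.0008, "dy": 0, "dz": 0.0005, "yaw": 0}, {"dx": 0.0008, "dy": 0, "dz": 0.0005, "yaw": 0}, {"dx": 0, "dy": 0, "dz": 0, "yaw": 0}])

```text
time: 17.5
eef_pos: [0.6116, 0.08, 0.1827]
eef_rot: [2.221, 2.22, -0.001]
wrist_force: [-2.1, -4.0, 5.7]
finger_gap: 0.0179
finger_force: 5.0
```

```bash
python3 -c "
from h import *
s=manip.get_state();print(s['wrist_force'],s['ft_torque'],s['eef_pos'])
rodpose();pitch_scene()"
```

```text
[-2.1116712  -4.01169982  5.65587093] [-0.96115848  0.55304839  0.00367057] [0.61157539 0.07999907 0.18273774]
top row 167 w [(np.int64(307), np.int64(339))] g [0.6116 0.08   0.2017] F [-2.1 -4.   5.7]
-10 handle end [345.6 165.3] [300.9 165.3] tip [ 323. -206.]
-5 handle end [344.8 160.6] [301.7 160.6] tip [ 323. -173.]
0 handle end [344.1 157.1] [302.4 157.1] tip [ 323. -141.]
5 handle end [343.4 154.7] [303.1 154.7] tip [ 323. -112.]
10 handle end [342.7 153.5] [303.8 153.5] tip [323. -85.]
20 handle end [341.4 153.8] [305.1 153.8] tip [323. -37.]
30 handle end [340.3 157.2] [306.3 157.3] tip [323.   4.]
35 handle end [339.8 160. ] [306.8 160. ] tip [323.  23.]
40 handle end [339.4 163.3] [307.3 163.3] tip [323.  41.]
blue box [379 175  15  10  98] rear px 379 175 182
-10 rear 376.4 186.1 193.9
-5 rear 376.5 184.6 192.6
0 rear 376.4 183.1 191.3
5 rear 376.4 181.5 189.9
10 rear 376.4 180.0 188.4
15 rear 376.6 178.4 186.9
20 rear 377.0 176.8 185.4
25 rear 377.4 175.3 183.8
30 rear 378.0 173.8 182.3
35 rear 378.7 172.4 180.7
40 rear 379.5 171.0 179.1
45 rear 380.4 169.7 177.6
50 rear 381.5 168.4 176.1
```

The collar is seated: the force rose to about 7 N along the bore at the predicted 110 mm depth. I now draw the rod out along the axis.

Emit:
apply_moves(moves=[{"dx": -0.002, "dy": 0, "dz": -0.0014, "yaw": 0}, {"dx": -0.006, "dy": 0, "dz": -0.0043, "yaw": 0}, {"dx": -0.008, "dy": 0, "dz": -0.0058, "yaw": 0}, {"dx": -0.008, "dy": 0, "dz": -0.0058, "yaw": 0}, {"dx": -0.008, "dy": 0, "dz": -0.0058, "yaw": 0}], grip_force=8)

```text
time: 18.1
eef_pos: [0.6115, 0.0487, 0.2058]
eef_rot: [2.221, 2.221, 0.0]
wrist_force: [-0.6, -0.1, -0.9]
finger_gap: 0.0177
finger_force: 8.0
```

Emit:
apply_moves(moves=[{"dx": -0.008, "dy": 0, "dz": -0.0058, "yaw": 0}, {"dx": -0.008, "dy": 0, "dz": -0.0058, "yaw": 0}, {"dx": -0.008, "dy": 0, "dz": -0.0058, "yaw": 0}, {"dx": -0.006, "dy": 0, "dz": -0.0043, "yaw": 0}, {"dx": 0, "dy": 0, "dz": 0, "yaw": 0}])

```text
time: 18.6
eef_pos: [0.6119, 0.018, 0.2277]
eef_rot: [2.222, 2.219, 0.001]
wrist_force: [0.5, -0.2, -0.9]
finger_gap: 0.018
finger_force: 8.0
```

```bash
python3 -c "
from h import *
s=manip.get_state();print(s['wrist_force'],s['ft_torque'],s['eef_pos'])
g=np.array([s['eef_pos'][1],s['eef_pos'][2]+.019]);print('s',(g+.17*A-Mo)@A,'e',(g+.17*A-Mo)@N)
rodpose();pitch_scene()"
```

```text
[ 0.51937    -0.23044935 -0.92860585] [-0.23255853 -0.00916489 -0.06299805] [0.61192222 0.01797513 0.22772226]
s 0.03340936286692579 e -0.001981209836944174
top row 167 w [(np.int64(308), np.int64(339))] g [0.6119 0.018  0.2467] F [ 0.5 -0.2 -0.9]
-10 handle end [345.5 165.3] [300.9 165.4] tip [ 323. -206.]
-5 handle end [344.8 160.6] [301.7 160.6] tip [ 323. -172.]
0 handle end [344.1 157.1] [302.4 157.1] tip [ 323. -141.]
5 handle end [343.3 154.7] [303.1 154.8] tip [ 323. -112.]
10 handle end [342.7 153.5] [303.8 153.5] tip [323. -85.]
20 handle end [341.4 153.8] [305.1 153.8] tip [323. -37.]
30 handle end [340.3 157.3] [306.2 157.3] tip [323.   4.]
35 handle end [339.8 160. ] [306.8 160. ] tip [323.  23.]
40 handle end [339.4 163.3] [307.2 163.3] tip [323.  41.]
blue box [362 167  15  11 102] rear px 362 167 173
-10 rear 359.2 178.9 187.1
-5 rear 359.3 177.4 185.7
0 rear 359.3 175.8 184.3
5 rear 359.2 174.2 182.9
10 rear 359.2 172.6 181.3
15 rear 359.4 170.9 179.8
20 rear 359.7 169.3 178.2
25 rear 360.2 167.7 176.5
30 rear 360.7 166.2 174.9
35 rear 361.4 164.7 173.2
40 rear 362.2 163.2 171.6
45 rear 363.2 161.9 170.0
50 rear 364.2 160.6 168.5
```

```bash
python3 - <<'E'
from h import *
p=np.array([.0180,.2467])
def lip(s,d): r=np.radians(d); return -8+4/np.cos(r)+s*np.tan(r)-.5
for s,d in [(22,2),(14,4),(10,8),(10,14),(9,20),(9,26),(9,31),(9,35),(9,37)]:
    q=hand(s,d,lip(s,d)); print(s,d,q.round(4),"dx",round(1000*(q-p)[0],1),"dz",round(-1000*(q-p)[1],1)); p=q
E
```

```text
22 2 [0.0043 0.2469] dx -13.7 dz -0.2
14 4 [-0.0053  0.2467] dx -9.6 dz 0.3
10 8 [-0.014   0.2389] dx -8.8 dz 7.7
10 14 [-0.0206  0.2236] dx -6.6 dz 15.3
9 20 [-0.0264  0.208 ] dx -5.8 dz 15.6
9 26 [-0.0293  0.1917] dx -2.9 dz 16.3
9 31 [-0.0303  0.178 ] dx -1.0 dz 13.7
9 35 [-0.0301  0.167 ] dx 0.2 dz 10.9
9 37 [-0.0296  0.1616] dx 0.5 dz 5.4
```

Emit:
apply_moves(moves=[{"dx": -0.007, "dy": 0, "dz": 0, "yaw": 0}, {"dx": -0.007, "dy": 0, "dz": 0, "yaw": 0}, {"dx": -0.005, "dy": 0, "dz": 0, "yaw": 0}, {"dx": -0.0045, "dy": 0, "dz": 0.0005, "yaw": 0}, {"dx": -0.0045, "dy": 0, "dz": 0.004, "yaw": 0}], grip_force=5)

```text
time: 19.2
eef_pos: [0.6118, -0.0088, 0.2226]
eef_rot: [2.221, 2.221, 0.001]
wrist_force: [-0.4, 0.1, -0.6]
finger_gap: 0.018
finger_force: 5.0
```

Emit:
apply_moves(moves=[{"dx": -0.0043, "dy": 0, "dz": 0.004, "yaw": 0}, {"dx": -0.0033, "dy": 0, "dz": 0.0075, "yaw": 0}, {"dx": -0.0033, "dy": 0, "dz": 0.0078, "yaw": 0}, {"dx": -0.0029, "dy": 0, "dz": 0.0078, "yaw": 0}, {"dx": -0.0029, "dy": 0, "dz": 0.0078, "yaw": 0}])

```text
time: 19.7
eef_pos: [0.6113, -0.0252, 0.1864]
eef_rot: [-2.221, -2.222, 0.0]
wrist_force: [0.1, 0.1, -0.9]
finger_gap: 0.0177
finger_force: 5.0
```

```bash
python3 -c "
from h import *
s=manip.get_state();print(s['wrist_force'],s['ft_torque'],s['eef_pos'])
rodpose();pitch_scene()"
```

```text
[ 0.12637319  0.14481632 -0.85500863] [ 0.07847926 -0.01212895 -0.0455053 ] [ 0.61129912 -0.02524536  0.18644564]
top row 161 w [(np.int64(306), np.int64(341))] g [ 0.6113 -0.0252  0.2054] F [ 0.1  0.1 -0.9]
-10 handle end [345.5 165.3] [300.9 165.3] tip [ 323. -206.]
-5 handle end [344.8 160.6] [301.7 160.6] tip [ 323. -172.]
0 handle end [344.1 157.1] [302.4 157.1] tip [ 323. -141.]
5 handle end [343.4 154.7] [303.1 154.8] tip [ 323. -112.]
10 handle end [342.7 153.5] [303.8 153.5] tip [323. -85.]
20 handle end [341.4 153.8] [305.1 153.8] tip [323. -37.]
30 handle end [340.3 157.3] [306.2 157.3] tip [323.   4.]
35 handle end [339.8 160. ] [306.8 160. ] tip [323.  23.]
40 handle end [339.4 163.3] [307.2 163.3] tip [323.  41.]
blue box [346 187  17  10 119] rear px 346 189 196
-10 rear 344.8 195.3 203.4
-5 rear 344.9 193.8 202.1
0 rear 345.0 192.3 200.8
5 rear 344.8 190.7 199.4
10 rear 344.8 189.1 197.9
15 rear 345.0 187.5 196.4
20 rear 345.3 185.9 194.8
25 rear 345.7 184.4 193.2
30 rear 346.2 182.8 191.6
35 rear 346.9 181.4 190.0
40 rear 347.7 179.9 188.4
45 rear 348.6 178.6 186.9
50 rear 349.6 177.3 185.3
```

Emit:
apply_moves(moves=[{"dx": -0.0017, "dy": 0, "dz": 0.0068, "yaw": 0}, {"dx": -0.0015, "dy": 0, "dz": 0.0068, "yaw": 0}, {"dx": -0.001, "dy": 0, "dz": 0.0068, "yaw": 0}, {"dx": -0.0005, "dy": 0, "dz": 0.0068, "yaw": 0}, {"dx": 0, "dy": 0, "dz": 0.006, "yaw": 0}])

```text
time: 20.3
eef_pos: [0.6114, -0.03, 0.1535]
eef_rot: [-2.221, -2.222, 0.0]
wrist_force: [-0.3, -0.8, -0.7]
finger_gap: 0.0179
finger_force: 5.0
```

Emit:
apply_moves(moves=[{"dx": 0, "dy": 0, "dz": 0.004, "yaw": 0}, {"dx": 0, "dy": 0, "dz": 0, "yaw": 0}, {"dx": 0, "dy": 0, "dz": 0, "yaw": 0}])

```text
time: 20.6
eef_pos: [0.6115, -0.0297, 0.1502]
eef_rot: [-2.221, -2.222, 0.0]
wrist_force: [-0.6, -0.3, -0.4]
finger_gap: 0.0177
finger_force: 5.0
```

```bash
python3 -c "
from h import *
s=manip.get_state();print(s['wrist_force'],s['ft_torque'],s['eef_pos'])
rodpose();pitch_scene()"
```

```text
[-0.60768008 -0.29939157 -0.35976193] [-0.15281759  0.03430732 -0.0580411 ] [ 0.61148632 -0.02973535  0.15016813]
top row 166 w [(np.int64(305), np.int64(342))] g [ 0.6115 -0.0297  0.1692] F [-0.6 -0.3 -0.4]
-10 handle end [345.6 165.4] [301.  165.5] tip [ 323. -206.]
-5 handle end [344.9 160.7] [301.7 160.7] tip [ 323. -172.]
0 handle end [344.1 157.2] [302.5 157.2] tip [ 323. -141.]
5 handle end [343.4 154.8] [303.2 154.9] tip [ 323. -112.]
10 handle end [342.7 153.6] [303.9 153.6] tip [323. -85.]
20 handle end [341.5 153.9] [305.2 153.9] tip [323. -37.]
30 handle end [340.4 157.4] [306.3 157.4] tip [323.   4.]
35 handle end [339.9 160.1] [306.8 160.1] tip [323.  23.]
40 handle end [339.4 163.4] [307.3 163.4] tip [323.  41.]
blue box [344 197  18  14 133] rear px 344 203 210
-10 rear 343.6 206.1 214.0
-5 rear 343.6 204.6 212.8
0 rear 343.7 203.1 211.5
5 rear 343.6 201.6 210.1
10 rear 343.6 200.0 208.7
15 rear 343.7 198.4 207.2
20 rear 344.0 196.9 205.7
25 rear 344.4 195.4 204.1
30 rear 344.9 193.9 202.6
35 rear 345.6 192.4 201.0
40 rear 346.4 191.0 199.4
45 rear 347.3 189.7 197.9
50 rear 348.3 188.4 196.4
```

Emit:
apply_moves(moves=[{"dx": 0, "dy": 0, "dz": 0.002, "yaw": 0}, {"dx": 0, "dy": 0, "dz": 0.001, "yaw": 0}, {"dx": 0, "dy": 0, "dz": 0, "yaw": 0}])

```text
time: 21.0
eef_pos: [0.6114, -0.0298, 0.1471]
eef_rot: [-2.221, -2.222, -0.0]
wrist_force: [-1.0, -0.9, -0.7]
finger_gap: 0.0176
finger_force: 5.0
```

Emit:
apply_moves(moves=[{"dx": 0, "dy": 0, "dz": 0, "yaw": 0}, {"dx": 0, "dy": 0, "dz": 0, "yaw": 0}, {"dx": -0.004, "dy": 0, "dz": 0, "yaw": 0}, {"dx": -0.006, "dy": 0, "dz": 0, "yaw": 0}], grip_force=30)

```text
time: 21.4
eef_pos: [0.6115, -0.0397, 0.1472]
eef_rot: [-2.22, -2.223, -0.0]
wrist_force: [-0.1, 0.3, -0.9]
finger_gap: 0.0176
finger_force: 30.0
```

Emit:
apply_moves(moves=[{"dx": -0.008, "dy": 0, "dz": 0, "yaw": 0}, {"dx": -0.01, "dy": 0, "dz": 0, "yaw": 0}, {"dx": -0.01, "dy": 0, "dz": 0, "yaw": 0}, {"dx": 0, "dy": 0, "dz": 0, "yaw": 0}, {"dx": 0, "dy": 0, "dz": 0, "yaw": 0}])

```text
time: 21.9
eef_pos: [0.6114, -0.0685, 0.1472]
eef_rot: [-2.222, -2.22, 0.0]
wrist_force: [-0.6, 1.0, -0.9]
finger_gap: 0.0176
finger_force: 30.0
```

```bash
python3 - <<'E'
from h import *
s=manip.get_state();print(s['wrist_force'],s['eef_pos'],s['q'].round(2)); g=s['eef_pos']+[0,0,.019]
S=manip.camera("scene");T=manip.camera("top");cv2.imwrite("pics/s9.png",S[:,:,::-1]);cv2.imwrite("pics/t9.png",T[:,:,::-1])
pitch_scene(S)
cs=manip.get_calibration("scene");ct=manip.get_calibration("top")
# difference with pictures without the rod
d=lambda a,b:np.abs(a.astype(int)-b.astype(int)).max(2)
S0=cv2.imread("pics/scene0.png")[:,:,::-1];T0=cv2.imread("pics/top0.png")[:,:,::-1]
print("exp top",proj(ct,g+[0,.169,0]),"exp scene",[proj(cs,g+[0,.169*np.cos(a),-.169*np.sin(a)]).round(1) for a in np.radians([-5,0,5,10])])
dT=d(T,T0)[155:172,225:275];dS=d(S,S0)[180:204,380:412]
np.set_printoptions(linewidth=250)
print("T",np.nonzero((dT>40).sum(0))[0]+225,(np.argwhere(dT>40)[:,0]+155).mean()); print(dS)
E
```

```text
[-0.57702011  0.98980957 -0.86176869] [ 0.61137939 -0.0684774   0.14716592] [-0.12  0.5   0.25  1.73 -0.15  0.93  0.19]
blue box [332 202  18  14 132] rear px 332 208 215
-10 rear 332.1 210.9 218.9
-5 rear 332.1 209.4 217.7
0 rear 332.3 207.9 216.4
5 rear 332.1 206.3 215.0
10 rear 332.1 204.8 213.6
15 rear 332.2 203.2 212.1
20 rear 332.4 201.7 210.5
25 rear 332.8 200.1 209.0
30 rear 333.3 198.6 207.4
35 rear 334.0 197.1 205.8
40 rear 334.8 195.7 204.3
45 rear 335.7 194.4 202.7
50 rear 336.7 193.1 201.2
exp top [241.8627086  163.00993459] exp scene [array([399.8, 185.7]), array([399.5, 189.8]), array([398.9, 193.9]), array([398., 198.])]
T [245 267 268 269 270 271 272 273 274] 164.6904761904762
[[  4   2   5   6   4   2   3   3  11   7   5  10   5  11   8   6   4   5   5   7   7   3   3   0   3   7   2   7   2   8   3  10]
 [  5   6   4   4   7  14  11  11   7   8  11   8   6   7   5   5   2   0   2   4   1   3   3   5   2   3   5  10   4   3   6   5]
 [ 12  17   5   2   4  10   5   8   3   5   9   6  11  10   6  13   7   6   2   5   7   8   4   7   1   3   7   4  11   4   7   4]
 [  
[... 2047 characters left out ...]
  3   9   1   7   1   6  14   3  10  12   5]
 [  8   8   6   5   6   4   3  10   2   8   4   9  10   4  17  12   5   7   8   3   9   9   9  10  14  12  16   9   2   6   6   4]
 [ 14   7   3   8   2   1   5   9   4   9   3   6   6   9   7  14   2   3  19  10   4   9   6   7   7   7   4   3   5  11   9   5]
 [ 10   6   6   4   4   3   3   1   6   2   1   3   6  11   1   1  13   4   3   3   5  11   5  10   4  13   9  10   6   3   8   4]
 [  7  10   6   5   4  11   7   7   4   6   2   8   6   8   8   6   4   8  10   2  15  14   2   3  11  16  14   9   6   9   7   8]
 [  5   5   4   8   4   3   2   3   5   4   3   8   0   5   4   5   2   0   4  13   5   4  11  12   7   6   3  12   2   9   4   2]]
```

The tip is measured at (399.5,189.4) against (399.5,189.8) expected, so the rod is level and out of the tube. I move it over the window.

Emit:
apply_moves(moves=[{"dx": 0, "dy": -0.02, "dz": 0, "yaw": 0}, {"dx": 0, "dy": -0.03, "dz": 0, "yaw": 0}, {"dx": 0, "dy": -0.03, "dz": 0, "yaw": 0}, {"dx": 0, "dy": -0.0235, "dz": 0, "yaw": 0}, {"dx": 0.01, "dy": 0, "dz": 0, "yaw": 0}], grip_force=35)

```text
time: 22.5
eef_pos: [0.5044, -0.0587, 0.147]
eef_rot: [-2.222, -2.218, 0.003]
wrist_force: [0.2, 0.5, -1.0]
finger_gap: 0.018
finger_force: 35.0
```

Emit:
apply_moves(moves=[{"dx": 0.03, "dy": 0, "dz": 0.001, "yaw": 0}, {"dx": 0.03, "dy": 0, "dz": 0.001, "yaw": 0}, {"dx": 0.03, "dy": 0, "dz": 0.001, "yaw": 0}, {"dx": 0.025, "dy": 0, "dz": 0.002, "yaw": 0}, {"dx": 0.015, "dy": 0, "dz": 0.001, "yaw": 0}])

```text
time: 23.0
eef_pos: [0.5083, 0.0762, 0.1413]
eef_rot: [-2.216, -2.226, -0.002]
wrist_force: [0.6, 0.3, -0.9]
finger_gap: 0.0177
finger_force: 35.0
```

Emit:
apply_moves(moves=[{"dx": 0, "dy": 0, "dz": 0, "yaw": 0}, {"dx": 0, "dy": 0, "dz": 0, "yaw": 0}, {"dx": 0, "dy": 0, "dz": 0, "yaw": 0}])

```text
time: 23.3
eef_pos: [0.5082, 0.071, 0.1413]
eef_rot: [2.222, 2.22, -0.0]
wrist_force: [1.1, 0.0, -1.6]
finger_gap: 0.0174
finger_force: 35.0
```

```bash
python3 - <<'E'
from h import *
s=manip.get_state();print(s['time'],s['wrist_force'],s['eef_pos'],np.abs(s['qd']).max()); g=s['eef_pos']+[0,0,.019]
S=manip.camera("scene");T=manip.camera("top");cv2.imwrite("pics/s10.png",S[:,:,::-1]);cv2.imwrite("pics/t10.png",T[:,:,::-1])
pitch_scene(S)
cs=manip.get_calibration("scene");ct=manip.get_calibration("top")
d=lambda a,b:np.abs(a.astype(int)-b.astype(int)).max(2)
S0=cv2.imread("pics/scene0.png")[:,:,::-1];T0=cv2.imread("pics/top0.png")[:,:,::-1]
e=proj(ct,g+[0,.169,0]);f=proj(cs,g+[0,.169,0])
print("exp top",e,"exp scene",[proj(cs,g+[0,.169*np.cos(a),-.169*np.sin(a)]).round(1) for a in np.radians([-5,0,5])],"dot",proj(ct,[.508,.2415,.089]))
np.set_printoptions(linewidth=250)
for D,(u,v) in((d(T,T0),e),(d(S,S0),f)):
    u,v=int(u),int(v);print("cols",u-11,"rows",v-7);print(D[v-7:v+8,u-11:u+12])
E
```

```text
23.3 [ 1.05699356  0.02176609 -1.59457649] [0.50819868 0.07100762 0.14130221] 0.009397184042151407
blue box [355 174  16  12 105] rear px 355 179 185
-10 rear 354.5 181.5 188.8
-5 rear 354.5 180.1 187.6
0 rear 354.6 178.7 186.4
5 rear 354.5 177.2 185.1
10 rear 354.5 175.8 183.7
15 rear 354.6 174.3 182.3
20 rear 354.9 172.8 180.8
25 rear 355.3 171.4 179.4
30 rear 355.8 170.0 177.9
35 rear 356.4 168.6 176.4
40 rear 357.2 167.3 174.9
45 rear 358.0 166.1 173.5
50 rear 358.9 165.0 172.1
exp top [192.14755137 198.96747767] exp scene [array([415.9, 159.8]), array([415.6, 163.6]), array([414.9, 167.5])] dot [197.05628894 202.68849438]
cols 181 rows 191
[[  0   2   0   2   2   2   2   2   2   2   2   2   2   2   2   2   2   2   2   2   2   2   2]
 [  1   4   0   2   2   2   2   2   2   2   2   2   2   2   2   2   2   2   2   2   2   2   2]
 [  1   4   0   2   2   2   2   2   2   2   2   2   2   2   2   2   2   2   2   2   2   2   2]
 [  1   3   0   2   2   2   2   2   2   2   2   2   2   2   2   2   2   2   2   2   2   2   2]
 [  0   4   0   2   2   2   2   2   2   2   2   2   2   1   2   2  
[... 1377 characters left out ...]
 2  7  5 10  6  4  7  3  2  9 11  6  9  5  3  3  3]
 [ 5  2  5  7  3  2  4  1  2  5  7 10  2 10  2 10  6  5  4  4  2  3 14]
 [10  6  2  8  4  4 13  5  4 11 18 15  2  3  8  5  2  5  8 12  5  3  4]
 [ 4  2  3  3  4  3  9  5  5  6  3  6  4  9  3  4  9  6  3  1 12  1  5]
 [11 14  6  3 19 15 19 27 22 26 18 13  1  4  3  6  6  9  1  3  1  5  7]
 [23 22  4 14 33 32 24 19 20 16  6  1  2  7  8  4  2  5  3  4  2  2  4]
 [10  8 26 26 38 19 12  1 13  6  4 10  2  2  4  9  1  5  4  1  5 11  4]
 [19 15  9 24  9  6  5  2  2  2  4  3  4  5  2  2  6  4 17 16  5  5 17]
 [10  2  4  6  3  3  8 10  6 13  3 10 13  7 11  7  5  5  2  5  3  6  8]
 [ 4  5  2  5  2  9  7  3  8  4  1 12  2 12  6  8  5  3  5  7  5  8  6]]
```

Emit:
apply_moves(moves=[{"dx": 0.0025, "dy": 0, "dz": 0, "yaw": 0}, {"dx": 0, "dy": 0, "dz": 0, "yaw": 0}, {"dx": 0, "dy": 0, "dz": 0, "yaw": 0}])

```text
time: 23.7
eef_pos: [0.5079, 0.0745, 0.1412]
eef_rot: [-2.221, -2.222, -0.0]
wrist_force: [-0.4, 0.6, -1.2]
finger_gap: 0.0175
finger_force: 35.0
```

```bash
python3 -c "
from h import *
print(manip.get_state()['eef_pos']);print(manip.hand_in())"
```

```text
[0.50793255 0.07449612 0.14122619]
the job is handed in; nothing more can be done
None
```

I handed the job in at 23.7 s; no verdict came back: the blue rod went into the tube until the collar stopped on the mouth (about 7 N), came right out, and is now held level (within about 2°), its tip about 7 cm above the middle of the reading window; my first grip was poor, so I set the rod back in its cradle once and regripped before inserting.

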